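# Hang the cap bin on the louvered panel under the reagent shelf

### The arm

A 6-joint arm with a two-finger parallel gripper is mounted at the origin on the work surface. World frame = base frame: x ahead of the robot, y to its left, z up, the work surface at z = 0. Lengths are in m, angles in rad, forces in N, time in s.
With the tool pointing down it reaches from about 0.375 to 0.9 m from the base axis. Payload 3.1 kg.
Tool frame: the origin (TCP) lies at the very end of the fingers, on their centre line; the grasp point (between the pads) lies 19 mm behind it (manip.grasp_offset is the distance from the TCP to the grasp point, in m); x points along the fingers, z is the direction in which the jaws open and shut, and the axes are right-handed (so a half turn about x gives the same grasp; the last joint's range is limited). The gripper opens to 85 mm and grips with 20 to 120 N. Pads are 22 mm wide; open, the fingers measure 114 mm over their backs; the gripper's body (76 mm by 85 mm) begins 54 mm behind the grasp point. The pads swing forward as they close: fully open they stand 13 mm farther back than shut.
Start: joints at [-1.456, 0.527, 1.433, -0, 1.181, -0.178], TCP at [0.181, -0.598, 0.231] pointing down, gripper open.
Joint ranges: [-3.08, 3.08], [-0.75, 2.2], [0.22, 2.44], [-1.43, 4.57], [0, 2.65], [-2.85, 2.85]. Speed limits (rad/s): [2.79, 2.79, 3.14, 3.14, 3.14, 3.14].

### API

Orientations are given as a unit quaternion [x, y, z, w].
In Python, from station import manip gives the robot as it stands.
- The arm moves only by the tool send_rows, never from a script. Its argument "steps" is a list that holds one entry, the list of rows, each a list of 5 numbers: the closure, from 0 (fully open) to 1 (shut), then the shift along the world's x, y, z in m, then the turn about the world's z in rad. A call has 1 to 8 rows; each row is the pose to reach, as a shift and turn from the pose commanded when the call began; what a row does not reach only later rows make up. A row lasts 1/8 s, in which the tool goes at most 62.5 mm and 10.7 degrees, less where a joint would pass 70% of its speed; a pose out of reach is approached as far as the arm can. A call with a gripper value outside its range is refused whole. The fingers move at their own pace and stop on an object; "grip_force" is the grip in N (left out, the last holds). Time passes only in rows, so rows that repeat a pose let the fingers close. It gives the time, the measured TCP pose, the force and the opening at its end, in the units of the state.
- manip.sense(): the state, without advancing time (a new reading comes with each control period).
- manip.snapshot(name): name is "scene" or "top" or "wrist"; returns the picture (480x640x3 uint8, red, green, blue); there is no depth.
- manip.camera_params(name): a dict with "fx", "fy", "cx", "cy" (pixels), "T" (4x4, takes a point from camera to world coordinates); the wrist camera has in their place "tool_from_camera" (4x4, takes a point from camera to tool coordinates, whose origin is the TCP and whose axes are the tool frame's). Camera axes: x right, y down, z forward; pixel columns grow to the right and rows downward; lengths in m; the calibration is good to about 2 mm. A picture is of the moment at which its call begins: read the wrist's pose just before it. camera_params takes no time and is no camera call.
- manip.sign_off(): hands the job in, once; it reports no verdict.
The state is a dict: "t": time; "q": joint angles; "qd": joint speeds; "tau": joint torques, N m; "tcp_pos": TCP position; "tool_rot": TCP orientation; "force": force on the tool from outside, world axes, zero at the start; "ft_torque": the same for the moment, N m; "finger_gap": opening from 0.0 (shut) to 1.0 (fully open).
Only numpy, scipy, OpenCV 4.12 (cv2) and the standard library are available. Lean on these libraries where they do the work, as an engineer would, in place of code of your own. Each camera call takes 0.05 s, during which the arm holds its last target.

### The job

Hang the grey bin with the orange caps in the free place on the louvered panel, under the orange card on the shelf: lift it over the top row of louvers, lower it gently, by feel, until its lip catches on that row, and let go so that it hangs there level and still. Keep it upright so that no cap spills, do not let it fall onto the rail, and leave everything else on the bench where it is.

Things in the scene. Friction and masses are not known exactly. Their poses are not given: they have to be found in the camera images.
- bin: The bin to hang: grey parts bin with orange bottle caps fixed inside, 0.15 to 0.31 kg, centre of mass near mid length. Origin: centre of its underside; z up, x from its low hopper front (-x) to its back (+x). Body 135 long (x -67.5 to 67.5), 62 wide (y), 75 high, walls 3.5. Side walls are 75 high from x=-42 to the back, 48 high in front of that. Starts upright on the bench.
- bin_grip (a point): Good place to grip the bin, across its 62 mm width on the flat full-height side walls: middle of the width, at x=-25, 52 above the underside, in the bin's frame. Axes as the bin's.
- bin_lip (a point): Lower rear edge of the bin's hanging lip, at x=78, z=59 in the bin's frame. The lip: a bridge 50 wide (y), 71 to 75 above the underside, reaches back from the back wall (outer face x=67.5), and a 3.5 thick skirt hangs from its rear end down to z=59, flared backwards a little. Gap between back wall and skirt: 4.5 at the top, 7 at the mouth.
- stand: Fixed stand: clear glass reagent shelf on two aluminium uprights, grey louvered panel (400 wide) below it. Origin: on the bench, midway between the uprights, in the plane of the panel sheet's front face; x points INTO the panel (as the bin's x when hung), y along it, z up; the open front is -x. A bin hung on a row has its origin at about x=-80, 71 below that row's top edge, and droops under 2 degrees.
- louver_front (a point): Middle of the plane of the louvers' front faces (x=-12 in the stand's frame), 180 above the bench. Louvers: 3 rows 34 apart, tongues 3 thick standing up, with a 9 wide, 20 deep slot between tongue and sheet. The panel was clamped by eye: the top edge of its TOP row is anywhere from 152 to 180 above the bench, not reported: with bin back on the fronts and lip above, slide down slowly (10 mm/s) to feel it. All of it is rigid.
- shelf_edge (a point): Middle of the shelf's lower front edge: 95 in front of the sheet, 240 above the bench; shelf 440 wide, 16 thick, bottles on it up to 400 above the bench. It overhangs the louvers, so an upright hand does not fit over a hanging bin; a hand leaning back about 40 degrees, in front of the shelf, does.
- tag: Orange card, 48 wide, on the shelf's front edge over the free place (sticks out 2). Its origin is on the bench below: x=-79.7 in the stand's frame, y the middle of the free place (-95, 0 or 95); axes as the stand's. Blue bins of the same size (fixed, not reported) hang in the other two places on the top row: 33 mm free on either side of a bin in the free place.
- bin_blue_caps: Bystander: a grey bin like the one to hang, but with blue caps; same size, origin at the centre of its underside. Stands beside it on the bench.
- tube_rack: Bystander: wire rack with white-capped tubes, 100 x 200, 101 high; origin under its centre.
- bottle_amber: Bystander: amber bottle, orange cap, diameter 70, 148 high; origin under its centre.
- bottle_clear: Bystander: clear bottle, orange cap, diameter 86, 184 high; origin under its centre.
- wash_bottle: Bystander: white wash bottle, red cap and spout, diameter 68, 195 high; origin under its centre.
- loose_cap: Bystander: one orange cap lying on the bench, diameter 47, 25 high; origin under its centre.
- tip_box: Bystander: yellow box 120 x 85, 60 high; origin under its centre.
Mind the look-alikes: they are no part of the job. Leave any purple look-alike of the bin alone.

How it is judged:
By the outcome, as a careful person would: the job done as asked, in the order asked, and still so for the second after the job is handed in, with the robot touching nothing.
It also fails if it takes over 46 s, if anything falls off the work surface, if the arm or the gripper's body presses on something with over 40 N, if the wrist force passes 120 N, or if a joint passes its speed limit or range.

## Working session

There is one attempt and no reset: what is moved stays moved. The work goes in short steps, Python scripts to look and compute and a tool call to move; the robot and the scene stay as the last step left them, time stands still between calls to the robot, and variables do not carry over. Pictures are saved under pics/ and viewed, and the job is handed in when it is done.

Besides the shell and the picture viewer there is one more tool, called after "Request:" by a JSON object that holds its "name" and its "arguments". send_rows: Moves the arm, as the interface text tells. Its arguments: {"type":"object","properties":{"steps":{"type":"array","items":{"type":"array","items":{"type":"array","items":{"type":"number"}}}},"grip_force":{"type":"number"}},"required":["steps"]}

```bash
ls -la; mkdir -p pics; python3 - <<'E'
from station import manip
import cv2,numpy as np
print([a for a in dir(manip) if a[0]!='_'], getattr(manip,'grasp_offset',None))
print(manip.sense())
for n in ("scene","top","wrist"):
    im=manip.snapshot(n); cv2.imwrite(f"pics/{n}0.png",im[:,:,::-1])
    p=manip.camera_params(n); print(n,{k:np.round(v,4).tolist() for k,v in p.items()})
E
```

```text
total 12
drwxr-xr-x  3 agent agent 4096 Dec  7 00:53 .
drwxr-xr-x 23 root  root  4096 Dec  7 00:53 ..
drwxr-xr-x  2 agent agent 4096 Dec  7 00:53 pics
['PlanningError', 'camera_params', 'grasp_offset', 'sense', 'sign_off', 'snapshot'] 0.0187
{'t': 0.0, 'q': array([-1.45551080e+00,  5.28462867e-01,  1.43392936e+00, -2.27384720e-05,
        1.18141141e+00, -1.78452130e-01]), 'qd': array([-0.00174535, -0.00151954, -0.00014154,  0.00062692,  0.00116573,
       -0.00176368]), 'tau': array([ 1.74280831e-03, -4.42343330e+01, -1.78026330e+01, -1.14474219e-04,
        8.41017027e-03,  3.21452262e-06]), 'tcp_pos': array([ 0.18092221, -0.59747281,  0.23032706]), 'tool_rot': array([ 0.4220085 ,  0.56832968, -0.42087883,  0.56724881]), 'force': array([-0.35585261, -0.67956401, -0.27733114]), 'ft_torque': array([-0.00829022,  0.04373029, -0.05072833]), 'finger_gap': 0.9988507764810274}
scene {'fx': 605.4159, 'fy': 605.4159, 'cx': 322.6384, 'cy': 239.7633, 'T': [[0.2504, 0.6952, -0.6738, 1.3846], [0.9679, -0.1938, 0.1598, -0.3116], [-0.0195, -0.6922, -0.7214, 1.0756], [0.0, 0.0, 0.0, 1.0]]}
top {'fx': 507.1858, 'fy': 507.1858, 'cx': 312.4135, 'cy': 240.4219, 'T': [[-0.0009, -0.9906, 0.1371, 0.3336], [-1.0, 0.002, 0.0081, -0.1143], [-0.0083, -0.1371, -0.9905, 1.4546], [0.0, 0.0, 0.0, 1.0]]}
wrist {'fx': 342.5742, 'fy': 342.5742, 'cx': 320.9705, 'cy': 244.827, 'tool_from_camera': [[0.0004, -0.3281, 0.9446, -0.1428], [0.001, -0.9446, -0.3281, 0.0851], [1.0, 0.0011, -0.0, 0.0007], [0.0, 0.0, 0.0, 1.0]]}
```

View pics/scene0.png

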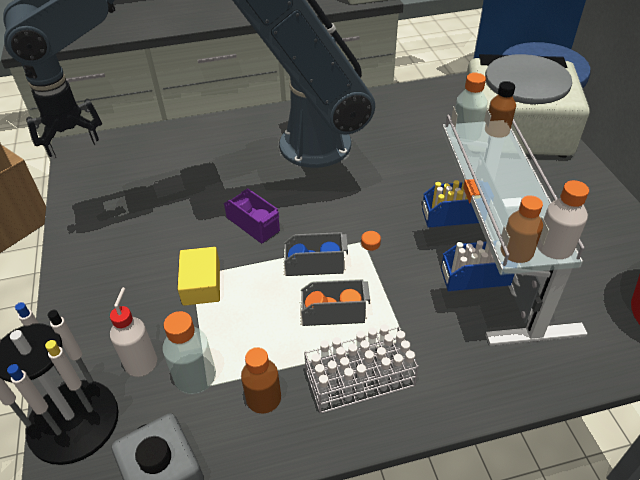

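View pics/top0.png

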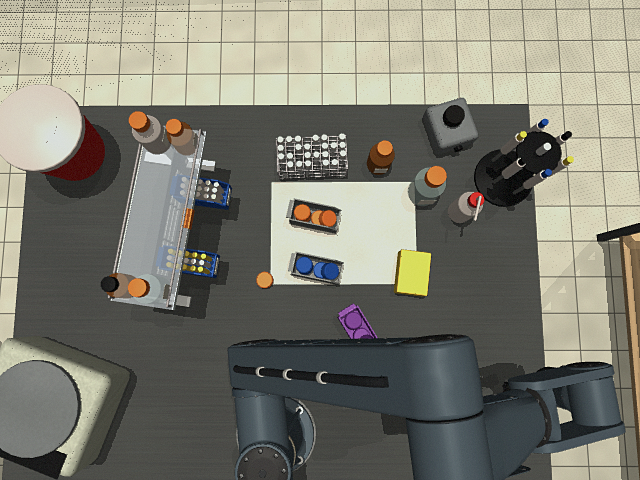

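View pics/wrist0.png

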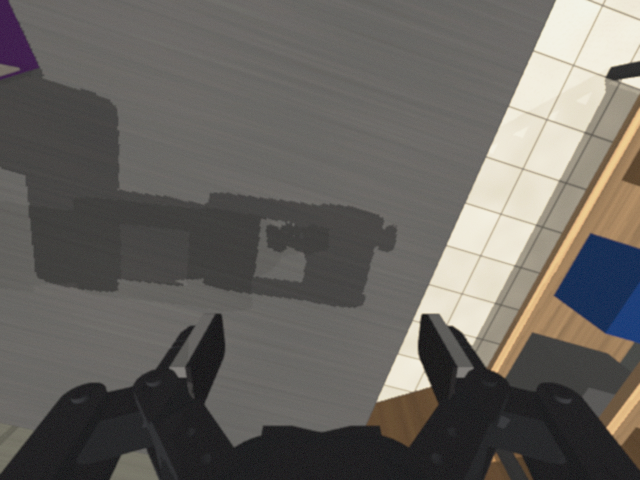

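The target is the grey bin with orange caps, at top (315,215) and scene (335,300). These could be mistaken for it:
- The blue-cap grey bin, at top (317,268) and scene (316,253).
- The purple bin, at top (357,322) and scene (252,215).
- The loose orange cap, at top (264,280).
- The orange bottle caps on the bottles.

The free place is the middle one: the orange card is at top (188,217) and scene (473,188), between the two hung blue bins. I'll check the choice in close crops.

```bash
python3 - <<'E'
import cv2,numpy as np
t=cv2.imread("pics/top0.png"); s=cv2.imread("pics/scene0.png")
a=cv2.resize(t[185:300,270:360],None,fx=5,fy=5,interpolation=cv2.INTER_CUBIC)
cv2.imwrite("pics/c1.png",a)
b=cv2.resize(t[110:320,90:250],None,fx=2.8,fy=2.8,interpolation=cv2.INTER_CUBIC)
cv2.imwrite("pics/c2.png",b)
c=cv2.resize(s[220:340,270:390],None,fx=5,fy=5,interpolation=cv2.INTER_CUBIC)
cv2.imwrite("pics/c3.png",c)
c=cv2.resize(s[100:350,400:600],None,fx=2.4,fy=2.4,interpolation=cv2.INTER_CUBIC)
cv2.imwrite("pics/c4.png",c)
E
```

```text
(no output)
```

View pics/c1.png

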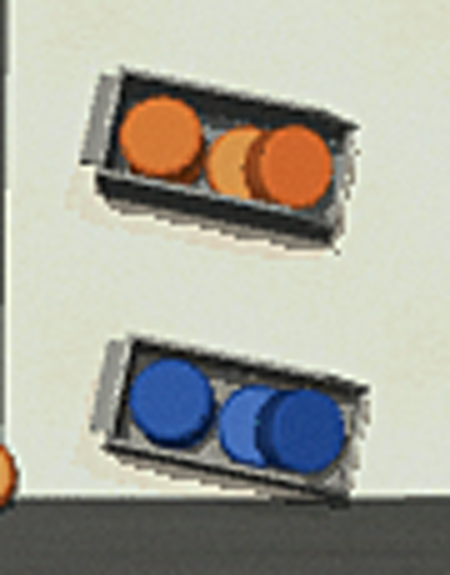

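View pics/c2.png

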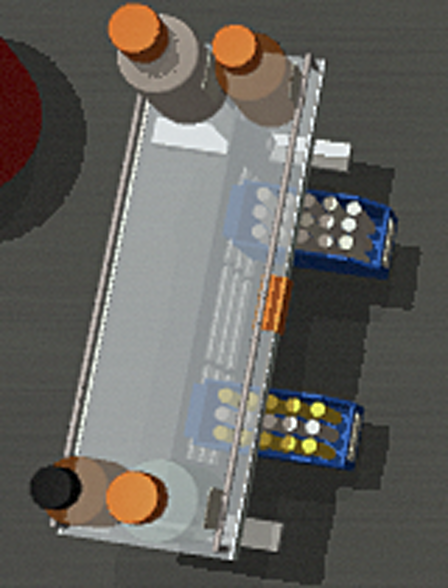

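View pics/c3.png

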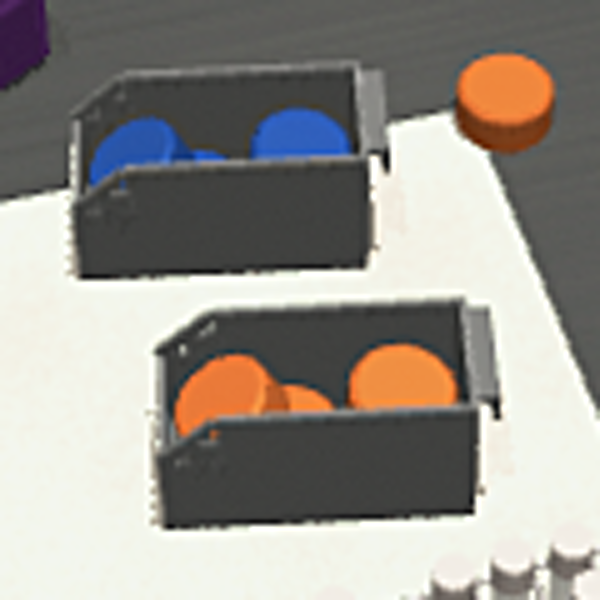

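View pics/c4.png

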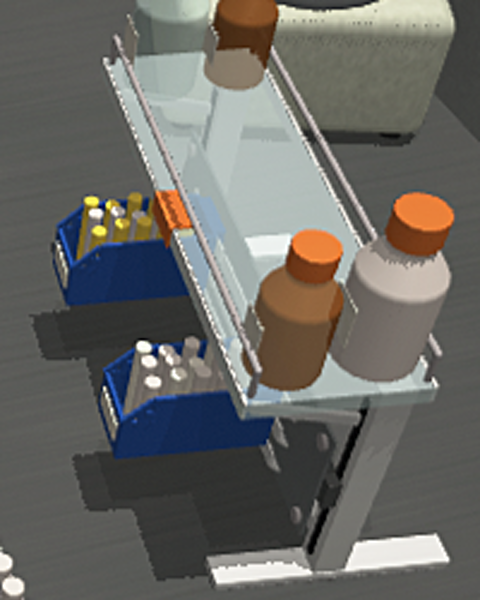

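The crops confirm it: the orange-cap bin has its lip toward the stand, and the middle place is free. Next I'll measure poses from the pixels.

```bash
cat > h.py <<'E'
import numpy as np
from scipy.spatial.transform import Rotation as R
from station import manip
def ray(cam,uv):
    p=manip.camera_params(cam); T=np.array(p['T'])
    d=np.array([(uv[0]-p['cx'])/p['fx'],(uv[1]-p['cy'])/p['fy'],1.]); return T[:3,3],T[:3,:3]@d
def on(cam,uv,z):
    o,d=ray(cam,uv); return o+d*(z-o[2])/d[2]
def tri(c1,u1,c2,u2):
    o1,d1=ray(c1,u1);o2,d2=ray(c2,u2);A=np.c_[d1,-d2];s=np.linalg.lstsq(A,o2-o1,rcond=None)[0]
    a=o1+s[0]*d1;b=o2+s[1]*d2;return (a+b)/2,np.linalg.norm(a-b)
def wray(uv,pos,quat):
    p=manip.camera_params('wrist');M=np.array(p['tool_from_camera']);Rt=R.from_quat(quat).as_matrix()
    d=np.array([(uv[0]-p['cx'])/p['fx'],(uv[1]-p['cy'])/p['fy'],1.])
    return pos+Rt@M[:3,3],Rt@M[:3,:3]@d
def won(uv,z,pos,quat):
    o,d=wray(uv,pos,quat);return o+d*(z-o[2])/d[2]
E
python3 - <<'E'
from h import *
import cv2
f=lambda u:np.array([u[0]/5+270-.4,u[1]/5+185-.4])
g=lambda u:np.array([u[0]/5+270-.4,u[1]/5+220-.4])
bl=on('top',f((122,68)),.075);br=on('top',f((97,176)),.075)
print('back',bl,br,np.linalg.norm(bl-br))
L1=on('top',f((102,75)),.075);L2=on('top',f((82,163)),.075);print('lip',L1,L2,np.linalg.norm(L1-L2))
fl=on('top',f((352,125)),.048);print('front',fl)
print('scene back', on('scene',g((478,407)),.075),on('scene',g((463,300)),.075), 'front', on('scene',g((157,455)),.048),on('scene',g((157,348)),.048),'bot',on('scene',g((163,528)),0),on('scene',g((475,513)),0))
# blue bin
for u in [(132,338),(107,445)]: print('blue back',on('top',f(u),.075))
print('blue front',on('top',f((368,385)),.048))
s=manip.sense();print(R.from_quat(s['tool_rot']).as_matrix().round(3))
# tag mask
im=cv2.imread('pics/top0.png');hsv=cv2.cvtColor(im,cv2.COLOR_BGR2HSV)
m=cv2.inRange(hsv,(5,150,120),(20,255,255))
n,l,st,c=cv2.connectedComponentsWithStats(m)
for i in range(1,n):
    if st[i,4]>8: print('top orange',st[i],c[i].round(1))
im=cv2.imread('pics/scene0.png');hsv=cv2.cvtColor(im,cv2.COLOR_BGR2HSV)
m=cv2.inRange(hsv,(5,150,120),(20,255,255))
n,l,st,c=cv2.connectedComponentsWithStats(m)
for i in range(1,n):
    if st[i,4]>8: print('scene orange',st[i],c[i].round(1))
E
```

```text
back [ 0.64307593 -0.052022    0.075     ] [ 0.58216708 -0.03845505  0.075     ] 0.062401520840556196
lip [ 0.63913385 -0.0409223   0.075     ] [ 0.58948475 -0.0301171   0.075     ] 0.05081127364490102
front [ 0.61592112 -0.18080816  0.048     ]
scene back [ 0.64515641 -0.04876256  0.075     ] [ 0.58788938 -0.03768198  0.075     ] front [ 0.61373249 -0.18017339  0.048     ] [ 0.55697577 -0.16697815  0.048     ] bot [ 0.61690453 -0.18046666  0.        ] [ 0.64501559 -0.04763336  0.        ]
blue back [ 0.49205587 -0.05812269  0.075     ]
blue back [ 0.43345326 -0.0447165   0.075     ]
blue front [ 0.46860098 -0.18848441  0.048     ]
[[-0.     0.957  0.29 ]
 [ 0.002  0.29  -0.957]
 [-1.     0.    -0.002]]
top orange [129 111  18  18 254] [137.3 119.5]
top orange [166 119  16  15 187] [173.1 125.9]
top orange [377 140  16  15 184] [384.4 147.3]
top orange [427 166  20  19 305] [436.3 175.1]
top orange [294 204  16  16 205] [301.6 211.8]
top orange [183 208  10  21 114] [187.5 217.9]
top orange [311 210  26  17 322] [323.7 217.4]
top orange [256 271  17  17 217] [263.9 279.5]
top orange [128 278  19  19 268] [136.7 287.3]
scene orange [467  73  19  11 161] [475.9  77.8]
scene orange [475  84   8   7  30] [478.4  86.7]
scene orange [492  97  24  14 232] [503.9 103.7]
scene orange [465 179  15  17 152] [472.1 187.1]
scene orange [564 180  25  26 370] [576.7 189.9]
scene orange [521 196  22  22 285] [532.1 204.5]
scene orange [536 216   7  17  48] [539.5 225.4]
scene orange [361 231  20  15 228] [370.7 237.9]
scene orange [369 246   9   4  24] [373.2 247.7]
scene orange [340 289  21  13 222] [349.8 295.3]
scene orange [305 291  32  16 255] [317.3 298.1]
scene orange [164 311  28  32 634] [177.9 325.4]
scene orange [245 348  23  25 413] [256.5 359.2]
scene orange [242 361  35  29 538] [260.1 377.8]
```

```bash
python3 - <<'E'
import cv2
t=cv2.imread("pics/top0.png"); s=cv2.imread("pics/scene0.png")
cv2.imwrite("pics/d1.png",cv2.resize(t[190:250,165:215],None,fx=10,fy=10,interpolation=cv2.INTER_CUBIC))
cv2.imwrite("pics/d2.png",cv2.resize(s[160:230,440:520],None,fx=8,fy=8,interpolation=cv2.INTER_CUBIC))
E
```

```text
(no output)
```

View pics/d1.png

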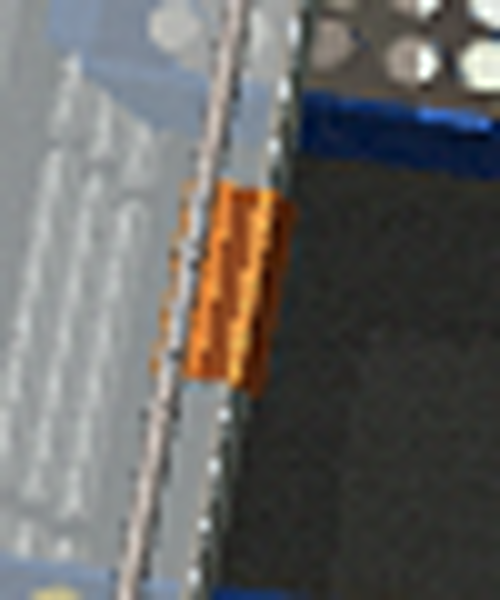

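View pics/d2.png

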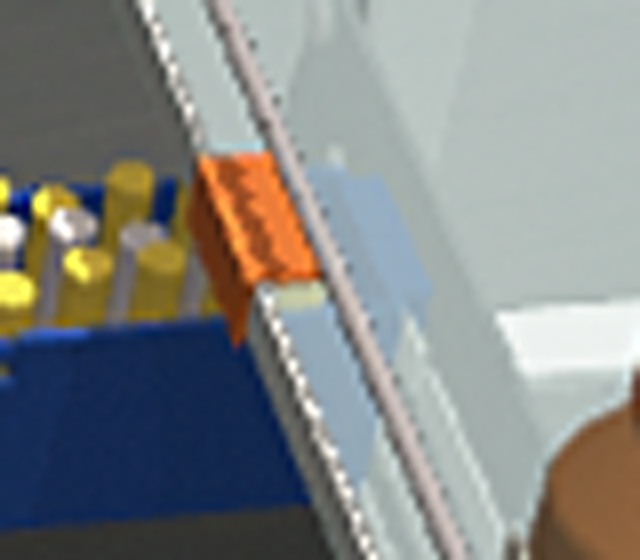

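```bash
python3 - <<'E'
from h import *
a=lambda u:np.array([u[0]/10+165-.45,u[1]/10+190-.45]);b=lambda u:np.array([u[0]/8+440-.44,u[1]/8+160-.44])
P=[tri('top',a(x),'scene',b(y)) for x,y in [((272,188),(248,283)),((235,385),(203,158)),((293,195),(238,345)),((262,395),(195,215))]]
for p in P: print(p[0].round(4),round(p[1],4))
d=P[0][0]-P[1][0];print(np.linalg.norm(d),np.degrees(np.arctan2(d[1],d[0])))
# shelf front-edge ends in top c2 (2.8, off 90,110), z .256
f=lambda u:np.array([u[0]/2.8+90-.3,u[1]/2.8+110-.3])
e1=on('top',f((322,65)),.256);e2=on('top',f((232,557)),.256);print('edge',e1,e2,np.linalg.norm(e1-e2),(e1+e2)/2)
d=e1-e2;print(np.degrees(np.arctan2(d[1],d[0])))
g=lambda u:np.array([u[0]/2.4+400-.3,u[1]/2.4+100-.3])
for z,u in [(.256,(105,60)),(.256,(243,408)),(.24,(247,415))]:print('scene edge',on('scene',g(u),z))
E
```

```text
[0.5782 0.1867 0.2561] 0.0007
[0.5304 0.1949 0.2557] 0.0021
[0.5804 0.1862 0.237 ] 0.0006
[0.5313 0.1941 0.237 ] 0.0042
0.04851247776739119 -9.695146345940602
edge [0.76725534 0.16044829 0.256     ] [0.33848609 0.22389998 0.256     ] 0.4334387929667882 [0.55287072 0.19217413 0.256     ]
-8.417857556447295
scene edge [0.34107589 0.2264814  0.256     ]
scene edge [0.77568362 0.15699474 0.256     ]
scene edge [0.77095956 0.16591745 0.24      ]
```

```bash
python3 - <<'E'
import cv2
s=cv2.imread("pics/scene0.png")
cv2.imwrite("pics/g1.png",cv2.resize(s[0:170,0:130],None,fx=4.5,fy=3.5,interpolation=cv2.INTER_CUBIC))
E
python3 - <<'E'
import sys; sys.path.insert(0,'.')
from h import *
p=manip.camera_params('scene');T=np.array(p['T']);s=manip.sense();Rt=R.from_quat(s['tool_rot']).as_matrix()
for l in [(0,0,0),(-.0187,0,0),(-.0727,0,0),(-.143,.085,0),(-.143,0,0),(-.0727,.038,0),(-.0727,-.038,0)]:
    w=s['tcp_pos']+Rt@np.array(l);c=np.linalg.inv(T)@np.r_[w,1];u=(p['fx']*c[0]/c[2]+p['cx'],p['fy']*c[1]/c[2]+p['cy'])
    print(l,np.round(u,1),np.round((u[0]*4.5,u[1]*3.5)))
E
```

```text
(0, 0, 0) [ 75.2 153.3] [339. 537.]
(-0.0187, 0, 0) [ 72.6 146.7] [327. 513.]
(-0.0727, 0, 0) [ 64.7 126.9] [291. 444.]
(-0.143, 0.085, 0) [ 64.4 119. ] [290. 417.]
(-0.143, 0, 0) [53.7 99.2] [242. 347.]
(-0.0727, 0.038, 0) [ 69.4 135.7] [312. 475.]
(-0.0727, -0.038, 0) [ 60.2 118.4] [271. 414.]
```

View pics/g1.png

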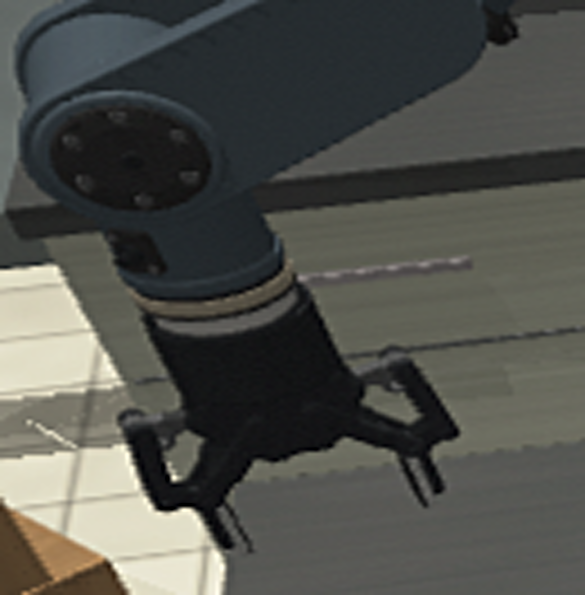

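```bash
python3 - <<'E'
from h import *
from scipy.optimize import least_squares
s=manip.sense();p=manip.camera_params('scene');Ti=np.linalg.inv(np.array(p['T']))
def pj(w):
    c=Ti@np.r_[w,1];return np.array([p['fx']*c[0]/c[2]+p['cx'],p['fy']*c[1]/c[2]+p['cy']])
q1=s['q'][0];left=np.array([-np.sin(q1),np.cos(q1),0]);fw=np.array([np.cos(q1),np.sin(q1),0])
f=lambda x:pj(s['tcp_pos']+x[0]*left+np.array([0,0,x[1]]))-np.array([130/4.5,150/3.5])
r=least_squares(f,[.05,.3]);print('disc w,z above TCP',r.x,r.cost)
w,z=r.x
# disc edge extents
for t in range(0,360,45):
    a=np.radians(t);q=pj(s['tcp_pos']+w*left+fw*.05*np.cos(a)+np.array([0,0,z+.05*np.sin(a)]));print(t,(q*[4.5,3.5]).round())
# collar: ring centre on axis at pixel (212,305) 
f=lambda x:pj(s['tcp_pos']+np.array([0,0,x[0]]))-np.array([215/4.5,303/3.5])
r=least_squares(f,[.2]);print('collar z',r.x,r.cost)
for rad in (.035,.04,.045,.05):
  print(rad,[ (pj(s['tcp_pos']+np.array([rad*np.cos(a),rad*np.sin(a),r.x[0]]))*[4.5,3.5]).round().tolist() for a in np.radians([0,60,120,180,240,300])])
# rail
a=lambda u:np.array([u[0]/10+165-.45,u[1]/10+190-.45]);b=lambda u:np.array([u[0]/8+440-.44,u[1]/8+160-.44])
# rail: intersect ray of top pixel with the plane of rail line in scene
o1,d1=ray('scene',b((212,0)));o2,d2=ray('scene',b((460,560)));n=np.cross(d1,d2)
for u in [(238,0),(190,260),(130,590)]:
    o,d=ray('top',a(u));k=n@(o1-o)/(n@d);print('rail',o+k*d)
E
```

```text
disc w,z above TCP [0.03833014 0.28953335] 4.6984555514963463e-26
0 [  4. 168.]
45 [  7. 101.]
90 [84. 61.]
135 [188.  75.]
180 [254. 132.]
225 [246. 197.]
270 [173. 233.]
315 [ 74. 223.]
collar z [0.17416081] 0.5185951543138054
0.035 [[215.0, 333.0], [286.0, 309.0], [289.0, 279.0], [223.0, 271.0], [153.0, 294.0], [147.0, 325.0]]
0.04 [[214.0, 338.0], [296.0, 311.0], [299.0, 275.0], [224.0, 267.0], [144.0, 293.0], [137.0, 329.0]]
0.045 [[214.0, 343.0], [306.0, 312.0], [309.0, 272.0], [224.0, 263.0], [134.0, 292.0], [127.0, 332.0]]
0.05 [[213.0, 347.0], [315.0, 313.0], [319.0, 269.0], [225.0, 258.0], [125.0, 291.0], [116.0, 336.0]]
rail [0.61662426 0.18762462 0.28879308]
rail [0.55474661 0.19743531 0.28658637]
rail [0.47699943 0.20923221 0.28487976]
```

```bash
python3 - <<'E'
import cv2
t=cv2.imread("pics/top0.png"); s=cv2.imread("pics/scene0.png")
a=cv2.resize(t[165:215,180:240],None,fx=10,fy=10,interpolation=cv2.INTER_CUBIC)
cv2.imwrite("pics/e1.png",a)
cv2.imwrite("pics/e2.png",cv2.resize(s[220:300,430:530],None,fx=8,fy=7,interpolation=cv2.INTER_CUBIC))
E
```

```text
(no output)
```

View pics/e1.png

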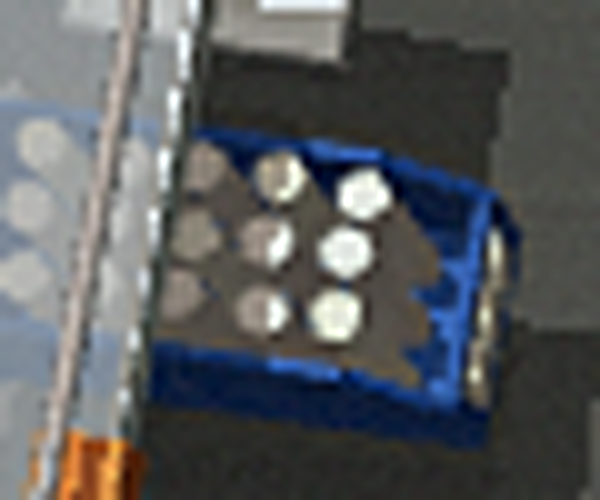

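View pics/e2.png

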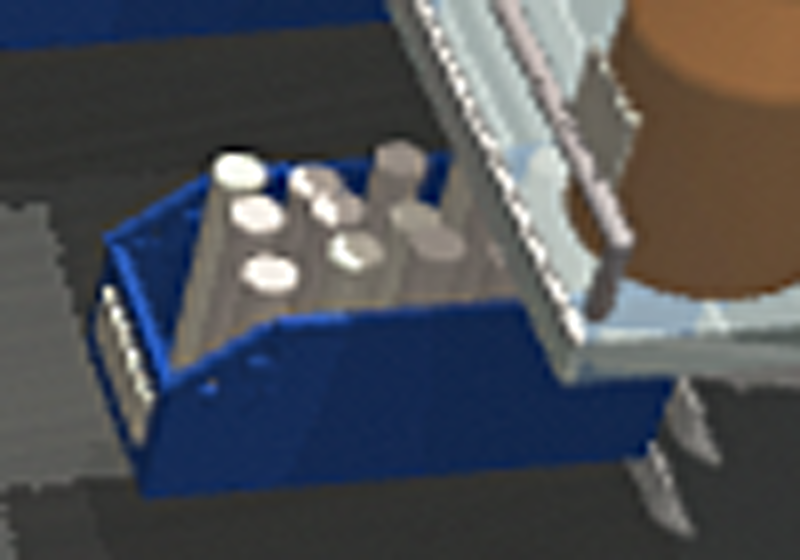

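```bash
python3 - <<'E'
from h import *
a=lambda u:np.array([u[0]/10+180-.45,u[1]/10+165-.45]);b=lambda u:np.array([u[0]/8+430-.44,u[1]/7+220-.43])
for x,y in [((490,192),(163,385)),((455,405),(110,237)),((380,152),(280,318))]:
    p=tri('top',a(x),'scene',b(y));print(p[0].round(4),round(p[1],4))
O=np.array([.570,.2859]);
for deg in (80.3,81.1,81.6):
  ex=np.array([np.cos(np.radians(deg)),np.sin(np.radians(deg))]);ey=np.array([-ex[1],ex[0]])
  for x,y in [((490,192),(163,385)),((455,405),(110,237)),((380,152),(280,318))]:
    p=tri('top',a(x),'scene',b(y))[0][:2]-O;print(deg,p@ex,p@ey)
# bottom edge near side: plane y_stand=-126
ex=np.array([np.cos(np.radians(81.1)),np.sin(np.radians(81.1))]);ey=np.array([-ex[1],ex[0]])
for u in [(145,495),(640,458),(163,385),(280,318),(500,300)]:
    o,d=ray('scene',b(u));k=(-.126-(o[:2]-O)@ey)/(d[:2]@ey);q=o+k*d;print('side',(q[:2]-O)@ex,q[2])
E
```

```text
[0.6698 0.121  0.1344] 0.0011
[0.612  0.1296 0.1345] 0.0024
[0.6742 0.146  0.1608] 0.0023
80.3 -0.1457539280839097 -0.12619373886837154
80.3 -0.14694357805709235 -0.06772676390040458
80.3 -0.12030714702697533 -0.12626503640529985
81.1 -0.14750166031512313 -0.12414639537960939
81.1 -0.14787486787760903 -0.06566850943048437
81.1 -0.12205835517745063 -0.1245729785129073
81.6 -0.14857941183014403 -0.12285448979047012
81.6 -0.14844229583442461 -0.0643755736910135
81.6 -0.12314079808842426 -0.1235030885862693
side -0.14569280776226126 0.08607369525789998
side -0.013530606579650307 0.08515082646221173
side -0.14772897661257509 0.1367399545228707
side -0.12150564528215851 0.1626188105211941
side -0.06553609075508168 0.1631123982477488
```

Checks on the stand pose:
- The shelf edge measures 0.440 long, against 0.440 given.
- The hung blue bin's front is at -147.5 mm and its middle at -95, both as expected.
- Its underside is at about 86 mm, so the top row's edge should be at about 157 mm.

The moves can't tilt the hand, so I'll grip the bin near its front (x about -62). That keeps the upright hand clear of the shelf. I'll go to hover now.

Request:
{"name": "send_rows", "arguments": {"steps": [[[0, 0.034, 0.036, 0, 0.09], [0, 0.068, 0.072, 0, 0.18], [0, 0.102, 0.108, 0, 0.27], [0, 0.136, 0.144, 0, 0.36], [0, 0.17, 0.18, 0, 0.45], [0, 0.204, 0.216, 0, 0.54], [0, 0.238, 0.252, 0, 0.63], [0, 0.272, 0.288, 0, 0.72]]], "grip_force": 80}}

```text
t: 1.15
tcp_pos: [0.4539, -0.3088, 0.2312]
tool_rot: [0.193, 0.68, -0.193, 0.68]
force: [0.5, -0.4, -0.6]
finger_gap: 1.001
```

Request:
{"name": "send_rows", "arguments": {"steps": [[[0, 0.034, 0.036, 0, 0.09], [0, 0.068, 0.072, -0.01, 0.18], [0, 0.102, 0.108, -0.02, 0.27], [0, 0.134, 0.139, -0.03, 0.342], [0, 0.134, 0.139, -0.03, 0.342], [0, 0.134, 0.139, -0.03, 0.342], [0, 0.134, 0.139, -0.03, 0.342]]]}}

```text
t: 2.02
tcp_pos: [0.5863, -0.1722, 0.2015]
tool_rot: [0.076, 0.703, -0.077, 0.703]
force: [-0.0, -0.5, -0.1]
finger_gap: 1.0
```

```bash
python3 - <<'E'
from h import *
import cv2
s=manip.sense();print(s['t'],s['tcp_pos'],s['tool_rot'],s['force'],s['q'].round(3),s['finger_gap'])
np.savez('w1.npz',p=s['tcp_pos'],r=s['tool_rot'])
print(R.from_quat(s['tool_rot']).as_matrix().round(4))
im=manip.snapshot('wrist');cv2.imwrite('pics/w1.png',im[:,:,::-1])
E
```

```text
2.025 [ 0.58634825 -0.17221767  0.20152877] [ 0.07635981  0.70301022 -0.07657253  0.70290999] [-0.0101813  -0.52148785 -0.06725719] [-0.468  0.543  1.499 -0.     1.1   -0.251] 1.0003534568731365
[[-2.000e-04  2.150e-01  9.766e-01]
 [-3.000e-04  9.766e-01 -2.150e-01]
 [-1.000e+00 -3.000e-04 -1.000e-04]]
```

View pics/w1.png

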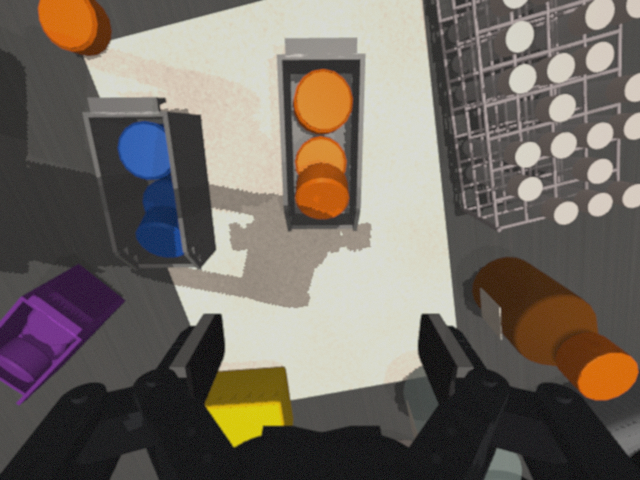

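```bash
python3 - <<'E'
from h import *
import cv2
w=np.load('w1.npz');P=lambda u,z:won(u,z,w['p'],w['r'])
bl,br=P((279,57),.075),P((365,56.5),.075);print(bl,br,np.linalg.norm(bl-br))
fl,fr=P((286.5,229),.048),P((359,229),.048);print(fl,fr,np.linalg.norm(fl-fr))
b=(bl+br)/2;f=(fl+fr)/2;d=b-f;print(np.linalg.norm(d[:2]),np.degrees(np.arctan2(d[1],d[0])),(b+f)/2)
im=cv2.imread('pics/w1.png');cv2.imwrite('pics/w1c.png',cv2.resize(im[30:240,260:390],None,fx=4.5,fy=2.8,interpolation=cv2.INTER_CUBIC))
E
```

```text
[ 0.58616093 -0.03927279  0.075     ] [ 0.64493341 -0.05183045  0.075     ] 0.060099071188886355
[ 0.55595382 -0.16909005  0.048     ] [ 0.61977287 -0.18307819  0.048     ] 0.06533405620446878
0.13343585753349416 78.02591995347072 [ 0.60170526 -0.11081787  0.0615    ]
```

View pics/w1c.png

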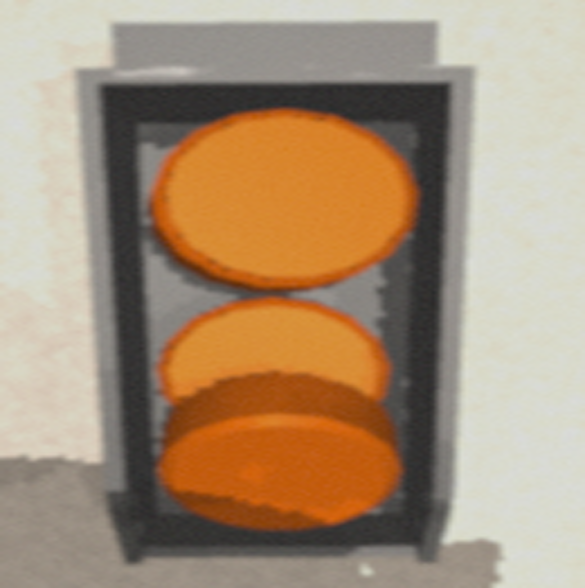

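The orange-cap bin sits at about wrist (322,145) and is square to the tool. The wrist estimate of its origin is (0.601, -0.110) with yaw 78°, within 2 mm of the other cameras. Descending now.

Request:
{"name": "send_rows", "arguments": {"steps": [[[0, 0.0014, 0.0016, -0.05, 0.005], [0, 0.0014, 0.0016, -0.1, 0.005], [0, 0.0014, 0.0016, -0.14, 0.005], [0, 0.0014, 0.0016, -0.165, 0.005], [0, 0.0014, 0.0016, -0.18, 0.005], [0, 0.0014, 0.0016, -0.191, 0.005], [0, 0.0014, 0.0016, -0.191, 0.005], [0, 0.0014, 0.0016, -0.191, 0.005]]]}}

```text
t: 3.08
tcp_pos: [0.5891, -0.17, 0.0113]
tool_rot: [0.074, 0.703, -0.074, 0.704]
force: [-0.3, -0.5, -0.4]
finger_gap: 0.996
```

```bash
python3 - <<'E'
from h import *
import cv2
s=manip.sense();print(s['t'],s['tcp_pos'],s['force'])
im=manip.snapshot('wrist');cv2.imwrite('pics/w2.png',im[:,:,::-1])
im=manip.snapshot('scene');cv2.imwrite('pics/s2.png',cv2.resize(im[180:360,240:440,::-1],None,fx=3.5,fy=3.3))
E
```

```text
3.075 [ 0.58908426 -0.16995403  0.01125153] [-0.30612691 -0.46551205 -0.35708845]
```

View pics/w2.png

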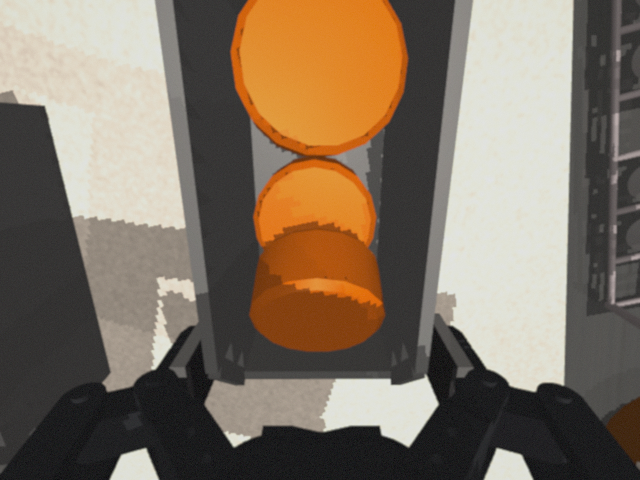

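View pics/s2.png

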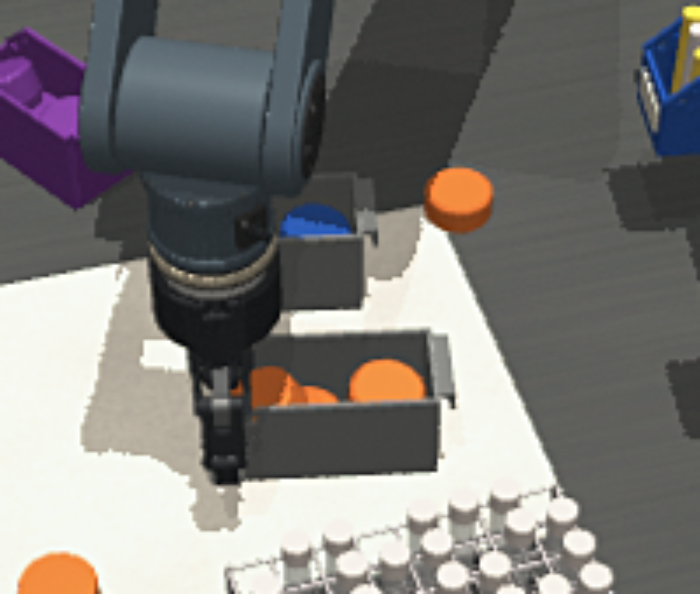

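```bash
python3 - <<'E'
from h import *
from scipy.optimize import least_squares
s=manip.sense();p=manip.camera_params('scene');Ti=np.linalg.inv(np.array(p['T']))
def pj(w):
    c=Ti@np.r_[w,1];return np.array([p['fx']*c[0]/c[2]+p['cx'],p['fy']*c[1]/c[2]+p['cy']])
print(s['q'])
q1=s['q'][0];left=np.array([-np.sin(q1),np.cos(q1),0]);fw=np.array([np.cos(q1),np.sin(q1),0])
f=lambda x:pj(s['tcp_pos']+x[0]*left+np.array([0,0,x[1]]))-np.array([313/3.5+240,125/3.3+180])
r=least_squares(f,[.05,.3]);print('disc',r.x)
for w in (.04,.06):
  print(w,[((pj(s['tcp_pos']+w*left+fw*.045*np.cos(a)+np.array([0,0,.29+.045*np.sin(a)]))-[240,180])*[3.5,3.3]).round().tolist() for a in np.radians([0,90,180,270])])
print('axis',[((pj(s['tcp_pos']+np.array([0,0,z]))-[240,180])*[3.5,3.3]).round().tolist() for z in (0,.07,.17,.29)])
E
```

```text
[-4.62783004e-01  8.16074117e-01  1.60129844e+00  2.96820900e-05
  7.22213404e-01 -2.52888060e-01]
disc [0.06076141 0.29536456]
0.04 [[256.0, 184.0], [272.0, 67.0], [292.0, 73.0], [276.0, 183.0]]
0.06 [[294.0, 189.0], [311.0, 72.0], [329.0, 78.0], [313.0, 188.0]]
axis [[223.0, 433.0], [218.0, 366.0], [211.0, 261.0], [200.0, 118.0]]
```

Request:
{"name": "send_rows", "arguments": {"steps": [[[0.3, 0, 0, 0, 0], [1, 0, 0, 0, 0], [1, 0, 0, 0, 0], [1, 0, 0, 0, 0], [1, 0, 0, 0, 0], [1, 0, 0, 0, 0]]], "grip_force": 80}}

```text
t: 3.92
tcp_pos: [0.589, -0.1699, 0.0112]
tool_rot: [0.074, 0.703, -0.074, 0.704]
force: [-0.5, 0.6, 5.2]
finger_gap: 0.708
```

```bash
python3 - <<'E'
from h import *
import cv2
s=manip.sense();print(s['t'],s['tcp_pos'],s['force'],s['ft_torque'],s['finger_gap'])
im=manip.snapshot('scene');cv2.imwrite('pics/s3.png',cv2.resize(im[260:340,280:400,::-1],None,fx=6,fy=6))
E
```

```text
3.925 [ 0.58900931 -0.16986839  0.01123212] [-0.53468898  0.56803099  5.19020839] [0.08609122 0.22986392 0.06297721] 0.7083268091846331
```

View pics/s3.png

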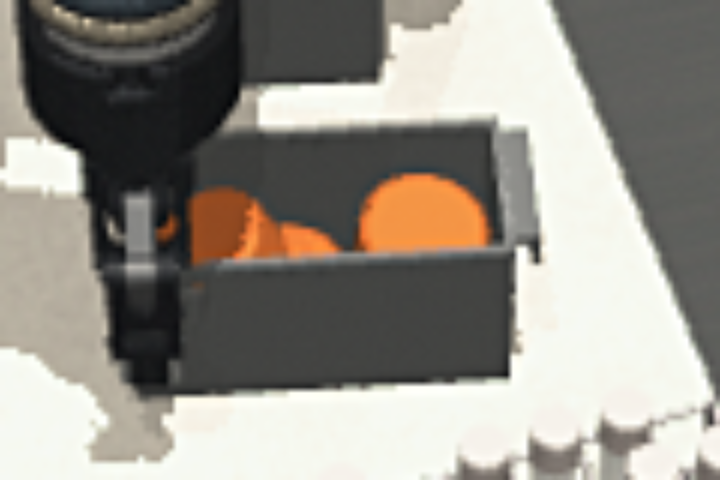

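Request:
{"name": "send_rows", "arguments": {"steps": [[[1, 0, 0, 0.005, 0], [1, 0, 0, 0.012, 0], [1, 0, 0, 0.02, 0], [1, 0, 0, 0.03, 0], [1, 0, 0, 0.04, 0], [1, 0, 0, 0.05, 0], [1, 0, 0, 0.05, 0]]]}}

```text
t: 4.85
tcp_pos: [0.5891, -0.1699, 0.0615]
tool_rot: [0.074, 0.702, -0.074, 0.704]
force: [-0.1, -0.0, -2.3]
finger_gap: 0.711
```

```bash
python3 - <<'E'
from h import *
import cv2
s=manip.sense();print(s['t'],s['tcp_pos'],s['force'],s['ft_torque'],s['finger_gap'])
im=manip.snapshot('scene');cv2.imwrite('pics/s4.png',cv2.resize(im[230:340,270:400,::-1],None,fx=6,fy=5))
E
```

```text
4.85 [ 0.58912969 -0.16992372  0.06152612] [-8.43183067e-02 -6.93031443e-04 -2.30507300e+00] [-0.13584906  0.0042536  -0.00861915] 0.7111973184231877
```

View pics/s4.png

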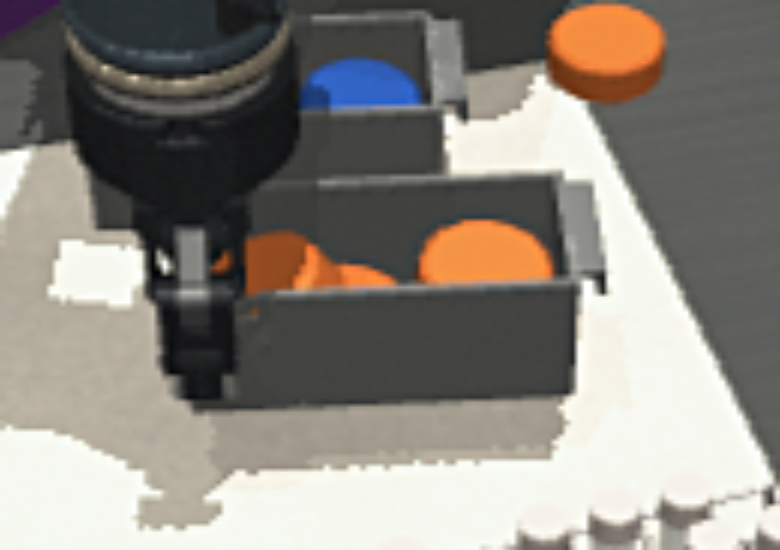

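Request:
{"name": "send_rows", "arguments": {"steps": [[[1, 0, 0.01, 0.03, 0], [1, -0.003, 0.035, 0.055, 0.006], [1, -0.009, 0.07, 0.0655, 0.014], [1, -0.016, 0.11, 0.0655, 0.022], [1, -0.024, 0.15, 0.0655, 0.03], [1, -0.032, 0.19, 0.0655, 0.038], [1, -0.039, 0.225, 0.0655, 0.046], [1, -0.043, 0.25, 0.0655, 0.054]]]}}

```text
t: 5.9
tcp_pos: [0.5443, 0.0817, 0.1254]
tool_rot: [0.055, 0.706, -0.055, 0.704]
force: [-0.3, -0.5, -1.2]
finger_gap: 0.712
```

Request:
{"name": "send_rows", "arguments": {"steps": [[[1, -0.003, 0.015, 0, 0], [1, -0.004, 0.0275, 0, 0], [1, -0.004, 0.0275, 0, 0], [1, -0.004, 0.0275, 0, 0]]]}}

```text
t: 6.4
tcp_pos: [0.5417, 0.1073, 0.1257]
tool_rot: [0.055, 0.705, -0.055, 0.705]
force: [0.3, -0.6, -1.9]
finger_gap: 0.713
```

```bash
python3 - <<'E'
from h import *
import cv2
s=manip.sense();print(s['t'],s['tcp_pos'],s['tool_rot'],s['force'],s['ft_torque'],s['finger_gap'])
M=R.from_quat(s['tool_rot']).as_matrix();print(np.degrees(np.arctan2(M[1,1],M[0,1])))
for n in('scene','top','wrist'):
    im=manip.snapshot(n);cv2.imwrite(f'pics/{n}5.png',im[:,:,::-1])
im=cv2.imread('pics/scene5.png');cv2.imwrite('pics/s5.png',cv2.resize(im[130:310,370:570],None,fx=3.8,fy=3.3,interpolation=cv2.INTER_CUBIC))
im=cv2.imread('pics/top5.png');cv2.imwrite('pics/t5.png',cv2.resize(im[150:290,130:310],None,fx=4,fy=4,interpolation=cv2.INTER_CUBIC))
E
```

```text
6.4 [0.54174869 0.10733326 0.12574514] [ 0.05515727  0.70487334 -0.05536058  0.70501522] [ 0.34160345 -0.57346484 -1.87697375] [-0.14712605  0.03580434 -0.01452665] 0.7129900706530886
81.03576641437918
```

View pics/s5.png

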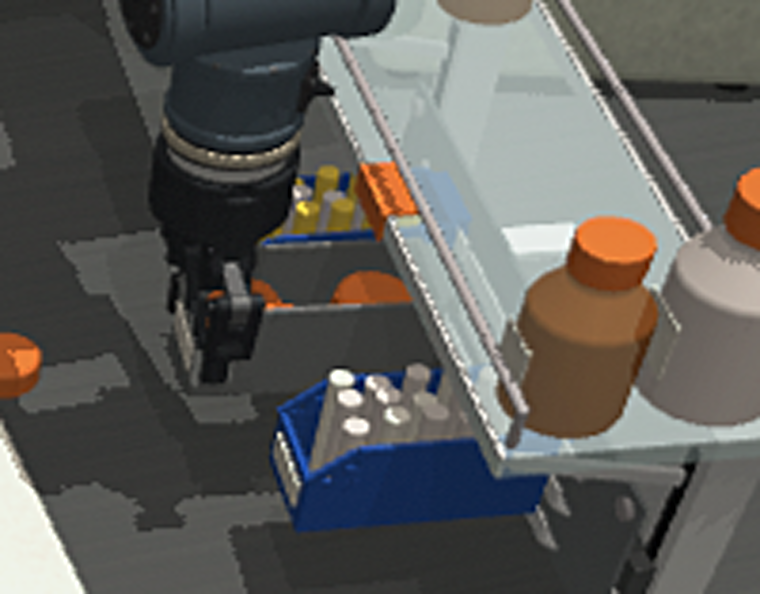

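View pics/t5.png

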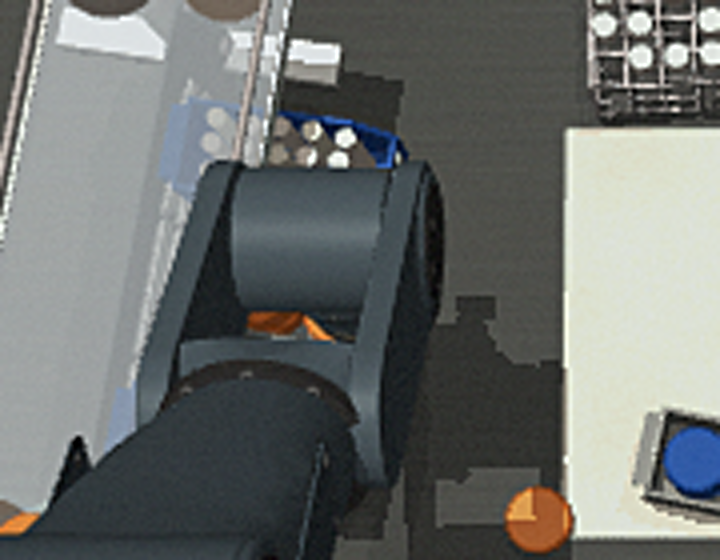

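View pics/wrist5.png

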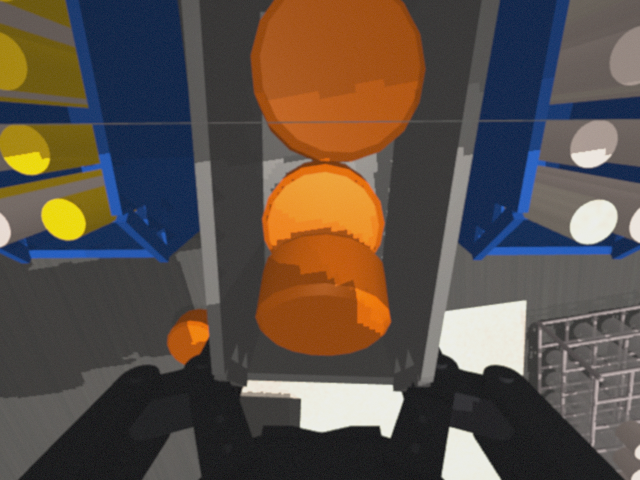

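```bash
python3 - <<'E'
import cv2
im=cv2.imread('pics/wrist5.png');cv2.imwrite('pics/w5c.png',cv2.resize(im[0:270,150:510],None,fx=2.2,fy=2.2,interpolation=cv2.INTER_CUBIC))
E
```

```text
(no output)
```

View pics/w5c.png

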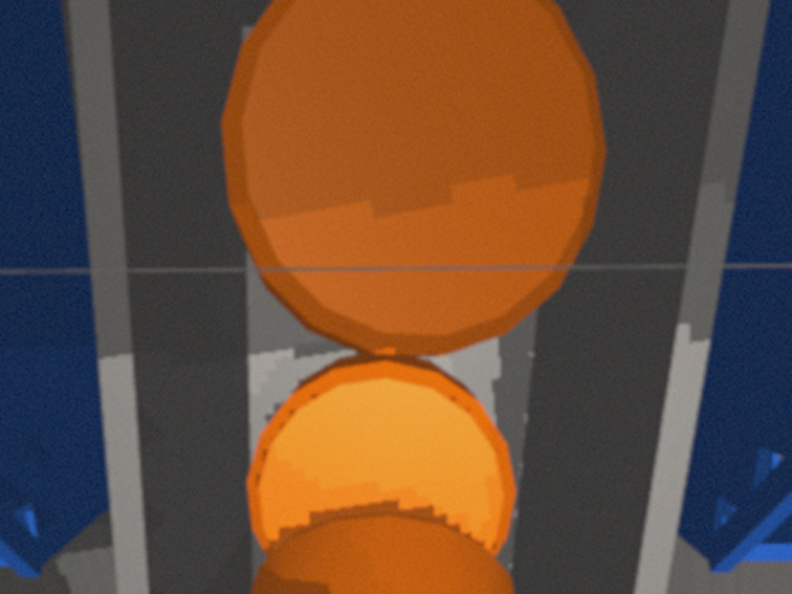

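```bash
cat > binpose.py <<'E'
from h import *
def bp(p,r,L,Rr,z):
    # L,Rr: two pixels each on left/right outer rim edges
    a=[won(u,z,p,r) for u in L];b=[won(u,z,p,r) for u in Rr]
    M=R.from_quat(r).as_matrix()
    for n,(x,y) in (('L',a),('R',b)):
        d=x-y;t=M.T@d;print(n,'yaw rel tool deg',np.degrees(np.arctan2(t[2],t[1])).round(2),'tool coords',(M.T@(x-p)).round(4),(M.T@(y-p)).round(4))
E
python3 - <<'E'
from binpose import *
p=np.array([0.54174869,0.10733326,0.12574514]);r=np.array([0.05515727,0.70487334,-0.05536058,0.70501522])
bp(p,r,[(180,0),(204,270)],[(500,0),(455.5,270)],.1895)
w=np.load('w1.npz')
# shelf line yaw
a=won((150,123.2),.24,p,r);b=won((510,120.5),.24,p,r);print(a,b,np.degrees(np.arctan2((b-a)[1],(b-a)[0])))
E
```

```text
L yaw rel tool deg 1.68 tool coords [-0.0638  0.1076 -0.027 ] [-0.0638  0.0502 -0.0287]
R yaw rel tool deg 1.25 tool coords [-0.0638  0.1077  0.0355] [-0.0638  0.0503  0.0343]
[0.54217813 0.1928914  0.24      ] [0.57005847 0.1887235  0.24      ] -8.502324691551005
```

Request:
{"name": "send_rows", "arguments": {"steps": [[[1, 0.0005, 0.006, 0, 0.015], [1, 0.001, 0.014, 0, 0.031], [1, 0.002, 0.022, 0, 0.031], [1, 0.003, 0.028, 0, 0.031], [1, 0.0039, 0.032, 0, 0.031], [1, 0.0039, 0.032, 0, 0.031]]]}}

```text
t: 7.3
tcp_pos: [0.5454, 0.1403, 0.1258]
tool_rot: [0.044, 0.706, -0.044, 0.706]
force: [-0.0, 0.0, -1.5]
finger_gap: 0.712
```

```bash
python3 - <<'E'
from h import *
import cv2
s=manip.sense();print(s['t'],s['tcp_pos'],s['force'],s['ft_torque'],s['finger_gap'])
M=R.from_quat(s['tool_rot']).as_matrix();print(np.degrees(np.arctan2(M[1,1],M[0,1])))
im=manip.snapshot('wrist');cv2.imwrite('pics/wrist6.png',im[:,:,::-1])
im=manip.snapshot('scene')[:,:,::-1];cv2.imwrite('pics/s6.png',cv2.resize(im[150:270,400:520],None,fx=5,fy=5,interpolation=cv2.INTER_CUBIC))
E
```

```text
7.3 [0.54540798 0.14028536 0.12580165] [-0.04656242  0.01568722 -1.51567609] [-0.10134372  0.042083    0.00649124] 0.7117810462604959
82.8748754682566
```

View pics/wrist6.png

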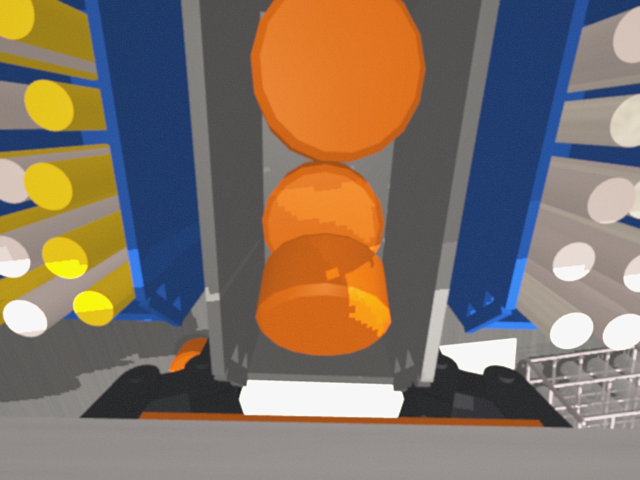

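View pics/s6.png

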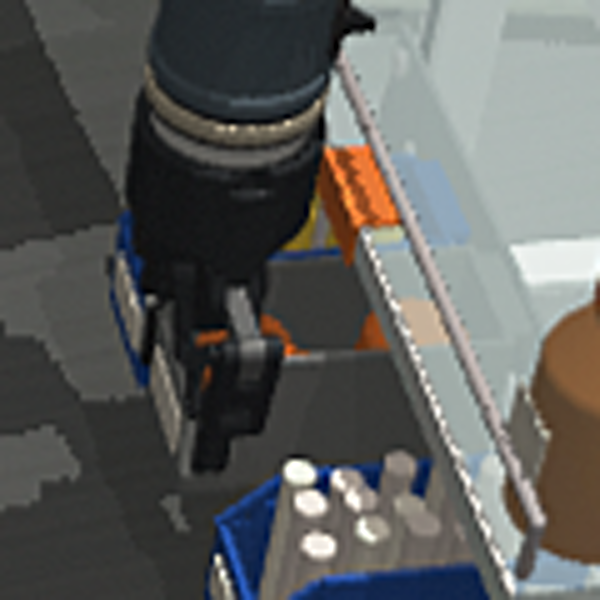

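```bash
python3 - <<'E'
from h import *
from scipy.optimize import least_squares
s=manip.sense();p=manip.camera_params('scene');Ti=np.linalg.inv(np.array(p['T']))
def pj(w):
    c=Ti@np.r_[w,1];return np.array([p['fx']*c[0]/c[2]+p['cx'],p['fy']*c[1]/c[2]+p['cy']])
q1=s['q'][0];left=np.array([-np.sin(q1),np.cos(q1),0]);print(q1)
for u in [(372,22),(330,60),(310,195),(318,130),(265,250)]:
    px=np.array([u[0]/5+400-.4,u[1]/5+150-.4])
    f=lambda x:pj(s['tcp_pos']+x[0]*left+np.array([0,0,x[1]]))-px
    r=least_squares(f,[.05,.2]);print(u,'w,z rel',r.x.round(4),'world z',s['tcp_pos'][2]+r.x[1])
E
```

```text
0.052703254936946886
(372, 22) w,z rel [0.0581 0.2041] world z 0.32987389505528053
(330, 60) w,z rel [0.0425 0.1892] world z 0.3149913359602796
(310, 195) w,z rel [0.0453 0.1177] world z 0.24345106145431666
(318, 130) w,z rel [0.0431 0.1531] world z 0.2788665276219455
(265, 250) w,z rel [0.0288 0.0919] world z 0.21768450835543496
```

```bash
python3 - <<'E'
from h import *
from scipy.optimize import least_squares
p=manip.camera_params('scene');Ti=np.linalg.inv(np.array(p['T']))
def pj(w):
    c=Ti@np.r_[w,1];return np.array([p['fx']*c[0]/c[2]+p['cx'],p['fy']*c[1]/c[2]+p['cy']])
t0=np.array([.18092,-.59747,.23033]);t1=np.array([.5891,-.1700,.01125]);t2=manip.sense()['tcp_pos']
def P(t,q1,a,b,z):
    l=np.array([-np.sin(q1),np.cos(q1),0]);f=np.array([np.cos(q1),np.sin(q1),0]);return pj(t+a*l+b*f+np.array([0,0,z]))
obs=[(t0,-1.4555,(138/4.5,253/3.5)),(t1,-.4628,(250/3.5+240,230/3.3+180)),(t2,.0527,(360/5+399.6,22/5+149.6))]
f=lambda x:np.concatenate([P(t,q,*x)-np.array(u) for t,q,u in obs])
r=least_squares(f,[.05,0,.2]);print(r.x,r.fun.round(1))
T2=cv2=None
import cv2
im=cv2.imread('pics/s6.png')
s=cv2.imread('pics/scene5.png')
a=cv2.resize(s[130:200,400:500],None,fx=8,fy=8,interpolation=cv2.INTER_CUBIC);cv2.imwrite('pics/k5.png',a)
cv2.imwrite('pics/k6.png',cv2.resize(im[0:120,250:450],None,fx=3,fy=3,interpolation=cv2.INTER_CUBIC))
E
```

```text
[0.03303819 0.02156276 0.22778314] [-1.6  0.8  1.7 -0.2 -2.2 -0.5]
```

View pics/k6.png

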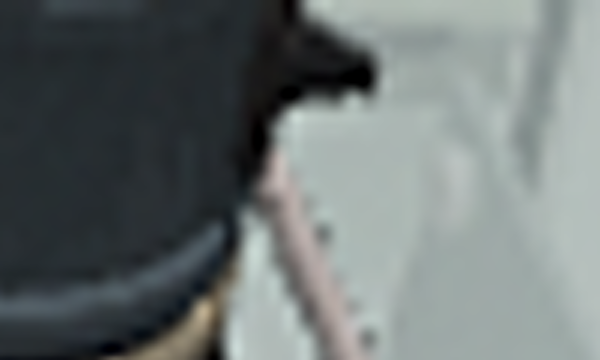

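Request:
{"name": "send_rows", "arguments": {"steps": [[[1, 0.0002, 0.001, 0, 0], [1, 0.0003, 0.002, 0, 0], [1, 0.0005, 0.003, 0, 0], [1, 0.0006, 0.004, 0, 0], [1, 0.0006, 0.004, 0, 0]]]}}

```text
t: 8.02
tcp_pos: [0.5459, 0.144, 0.1258]
tool_rot: [0.044, 0.706, -0.044, 0.706]
force: [-0.2, -0.3, -1.9]
finger_gap: 0.712
```

Request:
{"name": "send_rows", "arguments": {"steps": [[[1, 0.0002, 0.001, 0, 0], [1, 0.0002, 0.0015, 0, 0], [1, 0.0002, 0.0015, 0, 0]]]}}

```text
t: 8.4
tcp_pos: [0.5461, 0.1454, 0.1258]
tool_rot: [0.044, 0.706, -0.044, 0.706]
force: [-0.0, -0.4, -2.2]
finger_gap: 0.713
```

Request:
{"name": "send_rows", "arguments": {"steps": [[[1, 0.0001, 0.0005, 0, 0], [1, 0.0001, 0.001, 0, 0], [1, 0.0001, 0.001, 0, 0]]]}}

```text
t: 8.78
tcp_pos: [0.5462, 0.1464, 0.1258]
tool_rot: [0.044, 0.706, -0.044, 0.706]
force: [0.8, -0.8, -1.9]
finger_gap: 0.709
```

Request:
{"name": "send_rows", "arguments": {"steps": [[[1, 0.0001, 0.0005, 0, 0], [1, 0.0001, 0.001, 0, 0], [1, 0.0001, 0.001, 0, 0]]]}}

```text
t: 9.15
tcp_pos: [0.5464, 0.1469, 0.1258]
tool_rot: [0.044, 0.706, -0.044, 0.706]
force: [1.0, -3.4, -2.2]
finger_gap: 0.712
```

```bash
python3 - <<'E'
from h import *
import cv2
s=manip.sense();print(s['t'],s['tcp_pos'],s['force'],s['ft_torque'],s['finger_gap'])
im=manip.snapshot('scene')[:,:,::-1];cv2.imwrite('pics/s7.png',cv2.resize(im[130:270,400:540],None,fx=5.5,fy=4.2,interpolation=cv2.INTER_CUBIC))
im=manip.snapshot('wrist');cv2.imwrite('pics/wrist7.png',im[:,:,::-1])
E
```

```text
9.15 [0.54636075 0.14686261 0.12583435] [ 1.02453935 -3.44403161 -2.19958748] [-0.57870834  0.01375374  0.0211479 ] 0.7122490713037822
```

View pics/s7.png

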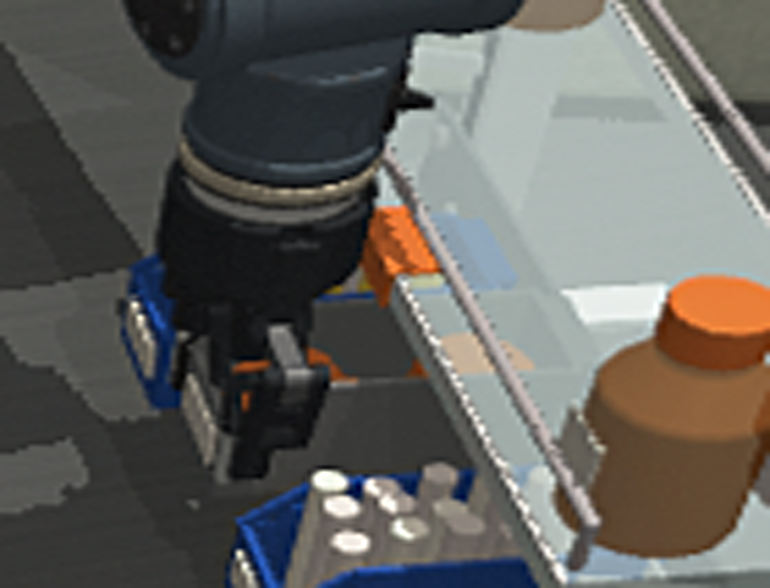

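View pics/wrist7.png

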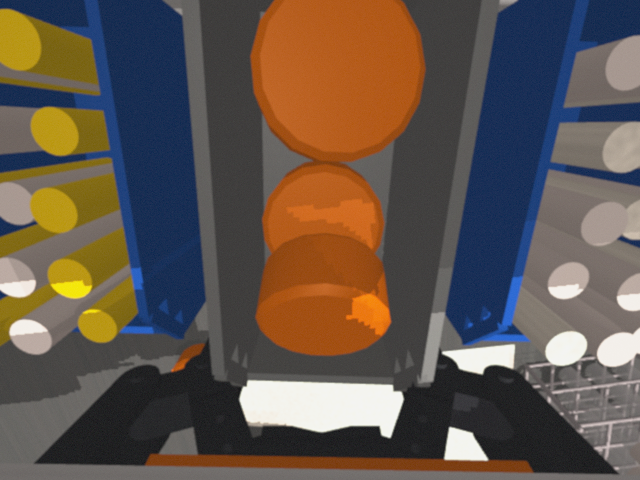

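Contact moment and position both fit the bin's back on the louver fronts, at TCP y 0.1469 against 0.1473 predicted, and not the hand on the tag. I'll ease back 0.5 mm and lower at 10 mm/s.

Request:
{"name": "send_rows", "arguments": {"steps": [[[1, 0, -0.0005, -0.001, 0], [1, 0, -0.0005, -0.0022, 0], [1, 0, -0.0005, -0.0035, 0], [1, 0, -0.0005, -0.0048, 0], [1, 0, -0.0005, -0.006, 0], [1, 0, -0.0005, -0.0072, 0], [1, 0, -0.0005, -0.0085, 0], [1, 0, -0.0005, -0.0098, 0]]]}}

```text
t: 10.25
tcp_pos: [0.5463, 0.1469, 0.1159]
tool_rot: [0.044, 0.706, -0.044, 0.706]
force: [-0.4, -3.7, 0.3]
finger_gap: 0.716
```

Request:
{"name": "send_rows", "arguments": {"steps": [[[1, 0, 0, -0.0012, 0], [1, 0, 0, -0.0024, 0], [1, 0, 0, -0.0036, 0]]]}}

```text
t: 10.62
tcp_pos: [0.5463, 0.1469, 0.1123]
tool_rot: [0.044, 0.706, -0.044, 0.706]
force: [-1.1, -2.5, -0.5]
finger_gap: 0.713
```

Request:
{"name": "send_rows", "arguments": {"steps": [[[1, 0, 0, -0.0012, 0], [1, 0, 0, -0.0024, 0]]]}}

```text
t: 10.88
tcp_pos: [0.5463, 0.1469, 0.1099]
tool_rot: [0.044, 0.706, -0.044, 0.706]
force: [-0.8, -3.9, 0.3]
finger_gap: 0.718
```

Request:
{"name": "send_rows", "arguments": {"steps": [[[1, 0, 0, -0.0012, 0], [1, 0, 0, -0.0024, 0]]]}}

```text
t: 11.12
tcp_pos: [0.5463, 0.1469, 0.1075]
tool_rot: [0.044, 0.706, -0.044, 0.706]
force: [-0.7, -4.5, -0.9]
finger_gap: 0.709
```

Request:
{"name": "send_rows", "arguments": {"steps": [[[1, 0, 0, -0.0012, 0], [1, 0, 0, -0.0024, 0]]]}}

```text
t: 11.38
tcp_pos: [0.5463, 0.1469, 0.1051]
tool_rot: [0.044, 0.706, -0.044, 0.706]
force: [-0.8, -3.5, -0.3]
finger_gap: 0.713
```

Request:
{"name": "send_rows", "arguments": {"steps": [[[1, 0, 0, -0.0012, 0], [1, 0, 0, -0.0024, 0]]]}}

```text
t: 11.62
tcp_pos: [0.5463, 0.1469, 0.1027]
tool_rot: [0.044, 0.706, -0.044, 0.706]
force: [-0.9, -3.8, 0.0]
finger_gap: 0.713
```

Request:
{"name": "send_rows", "arguments": {"steps": [[[1, 0, 0, -0.001, 0], [1, 0, 0, -0.002, 0]]]}}

```text
t: 11.88
tcp_pos: [0.5463, 0.1469, 0.1008]
tool_rot: [0.044, 0.706, -0.044, 0.706]
force: [-0.2, -3.7, -0.0]
finger_gap: 0.715
```

Request:
{"name": "send_rows", "arguments": {"steps": [[[1, 0, 0, -0.001, 0]]]}}

```text
t: 12.0
tcp_pos: [0.5463, 0.1469, 0.0998]
tool_rot: [0.044, 0.706, -0.044, 0.706]
force: [-1.9, -3.6, -0.5]
finger_gap: 0.715
```

Request:
{"name": "send_rows", "arguments": {"steps": [[[1, 0, 0, -0.001, 0]]]}}

```text
t: 12.12
tcp_pos: [0.5463, 0.1469, 0.0987]
tool_rot: [0.044, 0.706, -0.044, 0.706]
force: [-1.2, -3.4, 0.2]
finger_gap: 0.712
```

Request:
{"name": "send_rows", "arguments": {"steps": [[[1, 0, 0, -0.001, 0]]]}}

```text
t: 12.25
tcp_pos: [0.5463, 0.1469, 0.0977]
tool_rot: [0.044, 0.706, -0.044, 0.706]
force: [-0.4, -4.3, 0.6]
finger_gap: 0.716
```

Request:
{"name": "send_rows", "arguments": {"steps": [[[1, 0, 0, -0.001, 0]]]}}

```text
t: 12.38
tcp_pos: [0.5463, 0.1469, 0.0967]
tool_rot: [0.044, 0.706, -0.044, 0.706]
force: [-0.7, -4.1, 0.5]
finger_gap: 0.715
```

Request:
{"name": "send_rows", "arguments": {"steps": [[[1, 0, 0, -0.001, 0]]]}}

```text
t: 12.5
tcp_pos: [0.5463, 0.1469, 0.0958]
tool_rot: [0.044, 0.706, -0.044, 0.706]
force: [-1.6, -4.7, 1.0]
finger_gap: 0.71
```

Request:
{"name": "send_rows", "arguments": {"steps": [[[1, 0, 0, -0.001, 0]]]}}

```text
t: 12.62
tcp_pos: [0.5464, 0.1468, 0.095]
tool_rot: [0.044, 0.706, -0.044, 0.706]
force: [-1.1, -5.2, 5.3]
finger_gap: 0.713
```

```bash
python3 - <<'E'
from h import *
import cv2
s=manip.sense();print(s['t'],s['tcp_pos'],s['force'],s['ft_torque'],s['finger_gap'])
im=manip.snapshot('scene')[:,:,::-1];cv2.imwrite('pics/scene8.png',im);cv2.imwrite('pics/s8.png',cv2.resize(im[150:290,400:540],None,fx=5.5,fy=4.2,interpolation=cv2.INTER_CUBIC))
E
```

```text
12.625 [0.54638371 0.14680703 0.09504247] [-1.13566978 -5.17089904  5.33391589] [-0.40313426  0.2596378   0.25397044] 0.7130537914633525
```

View pics/s8.png

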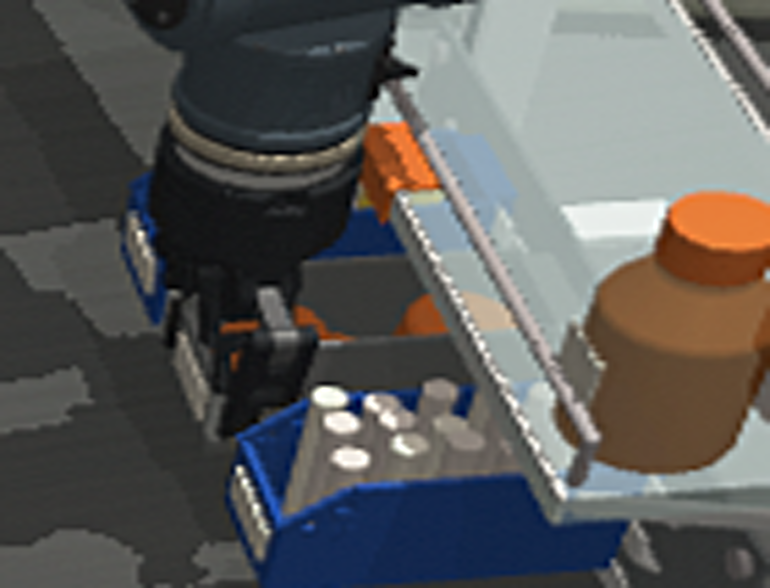

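```bash
python3 - <<'E'
import cv2
im=cv2.imread('pics/scene8.png')
cv2.imwrite('pics/s8a.png',cv2.resize(im[205:260,440:510],None,fx=11,fy=10,interpolation=cv2.INTER_CUBIC))
cv2.imwrite('pics/s8b.png',cv2.resize(im[140:185,450:500],None,fx=14,fy=12,interpolation=cv2.INTER_CUBIC))
E
```

```text
(no output)
```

View pics/s8a.png

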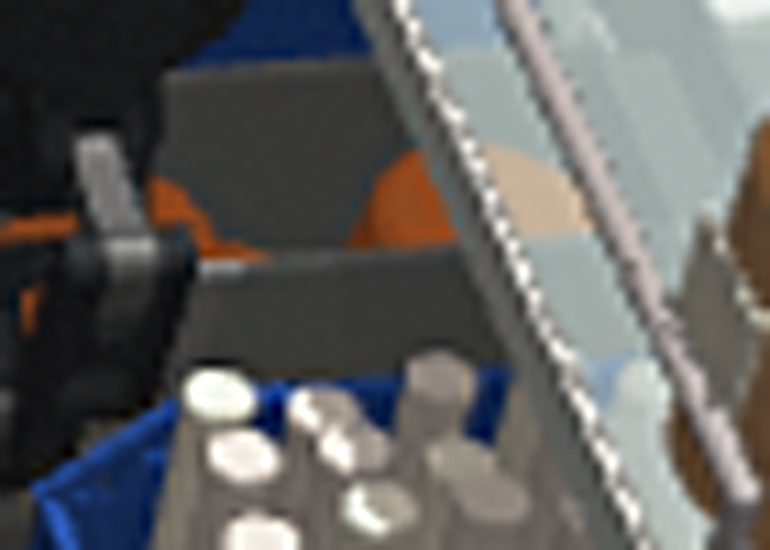

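View pics/s8b.png

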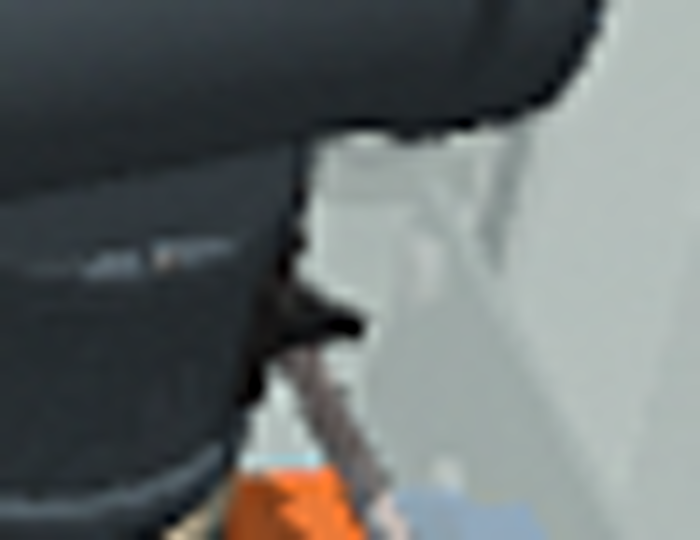

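```bash
python3 - <<'E'
from h import *
O=np.array([.570,.2859]);ex=np.array([np.cos(np.radians(81.1)),np.sin(np.radians(81.1))]);ey=np.array([-ex[1],ex[0]])
s=manip.sense()
A=lambda u:np.array([u[0]/11+440-.45,u[1]/10+205-.45])
def pl(px,y):
    o,d=ray('scene',px);k=(y-(o[:2]-O)@ey)/(d[:2]@ey);q=o+k*d;return ((q[:2]-O)@ex).round(4),q[2].round(4)
print('near inner edge',[pl(A(u),-.0275) for u in [(205,262),(300,257),(450,245)]])
print('far outer edge',[pl(A(u),.031) for u in [(165,75),(265,66),(360,58)]])
# blue near bin far rim inner/outer (y=-.064): 
print('blue near: far outer',[pl(A(u),-.064) for u in [(180,400),(280,385),(500,372)]], 'front-left corner',pl(A((38,490)),-.064))
t=s['tcp_pos'][:2]-O;print('tcp in stand',t@ex,t@ey)
E
```

```text
near inner edge [(np.float64(-0.1087), np.float64(0.1594)), (np.float64(-0.09), np.float64(0.1587)), (np.float64(-0.0606), np.float64(0.1589))]
far outer edge [(np.float64(-0.1016), np.float64(0.1579)), (np.float64(-0.0814), np.float64(0.1584)), (np.float64(-0.0622), np.float64(0.1586))]
blue near: far outer [(np.float64(-0.1225), np.float64(0.157)), (np.float64(-0.1037), np.float64(0.1592)), (np.float64(-0.0611), np.float64(0.158))] front-left corner (np.float64(-0.1467), np.float64(0.1324))
tcp in stand -0.14110885234558537 0.0018177809407890482
```

Contact now: Fz jumped from 1 to 5 N at TCP z 0.095. The target's rim is level at about 0.1588, against about 0.1585 for the hung blue bins in the same picture. The origin is at stand x about -80, so the lip is on the row. Releasing.

Request:
{"name": "send_rows", "arguments": {"steps": [[[0.26, 0, 0, 0, 0], [0.23, 0, 0, 0, 0], [0.2, 0, 0, 0, 0], [0.17, 0, 0, 0, 0], [0.13, 0, 0, 0, 0], [0.08, 0, 0, 0, 0], [0.08, 0, 0, 0, 0]]], "grip_force": 20}}

```text
t: 13.55
tcp_pos: [0.5463, 0.1469, 0.0948]
tool_rot: [0.044, 0.706, -0.044, 0.706]
force: [0.0, 0.0, 0.2]
finger_gap: 0.917
```

```bash
python3 - <<'E'
from h import *
import cv2
s=manip.sense();print(s['t'],s['tcp_pos'],s['force'],s['ft_torque'],s['finger_gap'])
im=manip.snapshot('scene')[:,:,::-1];cv2.imwrite('pics/scene9.png',im)
cv2.imwrite('pics/s9a.png',cv2.resize(im[205:260,440:510],None,fx=11,fy=10,interpolation=cv2.INTER_CUBIC))
im=manip.snapshot('wrist');cv2.imwrite('pics/wrist9.png',im[:,:,::-1])
E
```

```text
13.55 [0.54631934 0.14690495 0.09479459] [0.04310243 0.04443147 0.16067734] [ 0.00407322  0.00405044 -0.00697565] 0.9170786363427775
```

View pics/s9a.png

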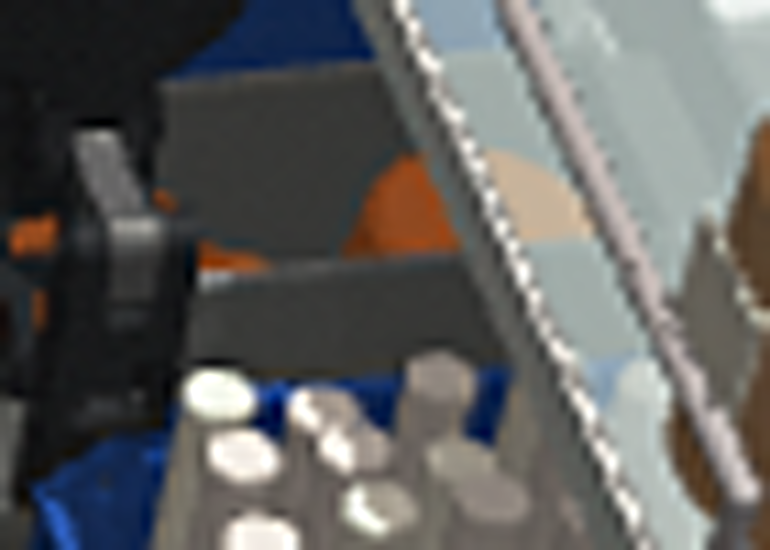

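View pics/wrist9.png

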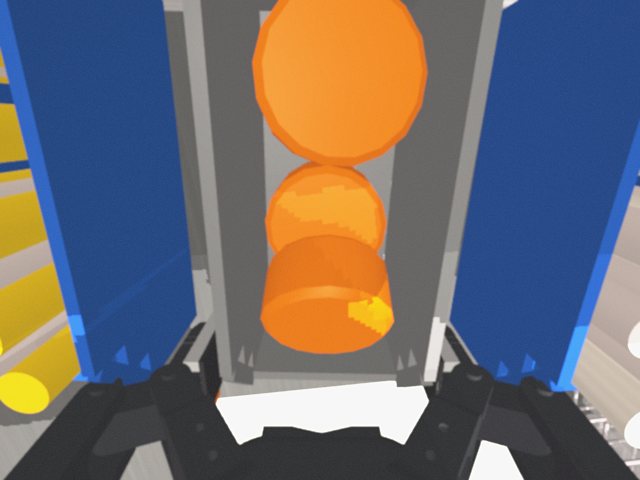

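Request:
{"name": "send_rows", "arguments": {"steps": [[[0.08, -0.0005, -0.003, 0, 0], [0.08, -0.0015, -0.01, 0, 0], [0.08, -0.003, -0.02, 0, 0], [0.08, -0.005, -0.032, 0, 0], [0.08, -0.008, -0.05, 0, 0], [0.08, -0.011, -0.07, 0, 0], [0.08, -0.014, -0.09, 0, 0], [0.08, -0.016, -0.1, 0, 0]]]}}

```text
t: 14.65
tcp_pos: [0.53, 0.0452, 0.0948]
tool_rot: [0.045, 0.706, -0.045, 0.706]
force: [-0.2, -0.1, -0.1]
finger_gap: 0.921
```

Request:
{"name": "send_rows", "arguments": {"steps": [[[0.08, -0.003, -0.02, 0.02, 0], [0.08, -0.006, -0.04, 0.05, 0], [0.08, -0.006, -0.05, 0.08, 0], [0.08, -0.006, -0.05, 0.1, 0], [0.08, -0.006, -0.05, 0.1, 0], [0.08, -0.006, -0.05, 0.1, 0], [0.08, -0.006, -0.05, 0.1, 0], [0.08, -0.006, -0.05, 0.1, 0]]]}}

```text
t: 15.65
tcp_pos: [0.5238, -0.0029, 0.1939]
tool_rot: [0.044, 0.706, -0.044, 0.705]
force: [-0.8, -0.5, -0.7]
finger_gap: 0.918
```

```bash
python3 - <<'E'
from h import *
import cv2
s=manip.sense();print(s['t'],s['tcp_pos'],s['force'],s['finger_gap'],abs(s['qd']).max())
im=manip.snapshot('scene')[:,:,::-1];cv2.imwrite('pics/scene10.png',im)
cv2.imwrite('pics/s10a.png',cv2.resize(im[165:305,400:560],None,fx=4.9,fy=4.2,interpolation=cv2.INTER_CUBIC))
im=manip.snapshot('top');cv2.imwrite('pics/top10.png',im[:,:,::-1])
E
```

```text
15.65 [ 0.52381864 -0.0028564   0.19392946] [-0.79335595 -0.48464403 -0.65627865] 0.9181050774727633 0.004964465984297625
```

View pics/s10a.png

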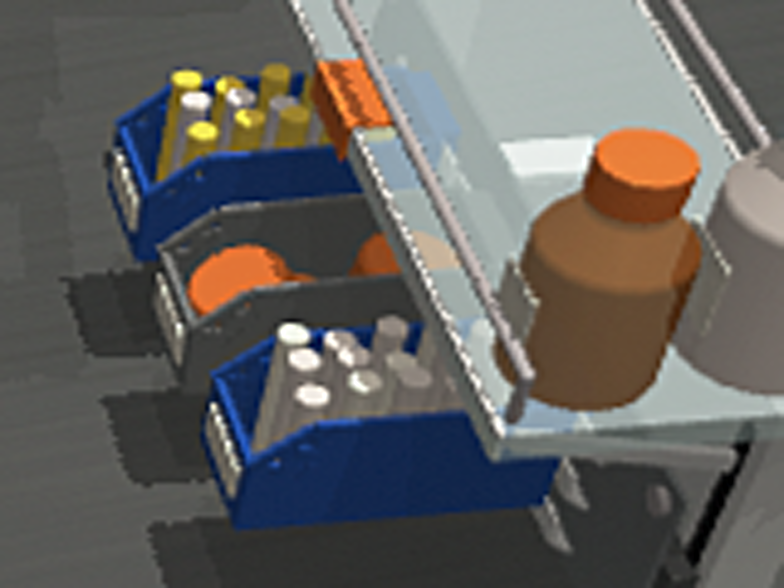

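View pics/scene10.png

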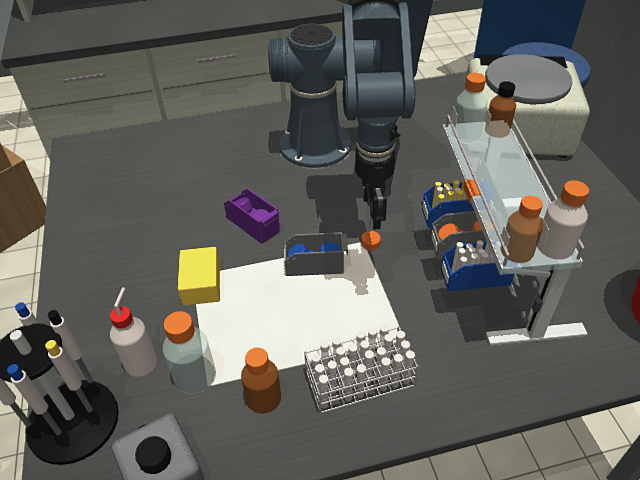

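View pics/top10.png

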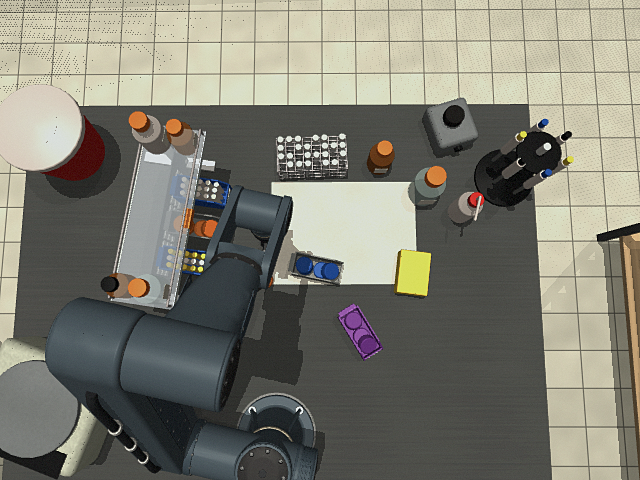

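```bash
python3 - <<'E'
from h import *
import cv2
O=np.array([.570,.2859]);ex=np.array([np.cos(np.radians(81.1)),np.sin(np.radians(81.1))]);ey=np.array([-ex[1],ex[0]])
def pl(px,y):
    o,d=ray('scene',px);k=(y-(o[:2]-O)@ey)/(d[:2]@ey);q=o+k*d;return ((q[:2]-O)@ex).round(4),q[2].round(4)
A=lambda u:np.array([u[0]/4.9+400-.4,u[1]/4.2+165-.4])
print('far rim',[pl(A(u),.0275) for u in [(220,210),(355,195)]]);print('near rim',[pl(A(u),-.0275) for u in [(250,290),(400,278)]])
print('front corner',pl(A((190,325)),-.031))
a=cv2.imread('pics/scene0.png').astype(int);b=cv2.imread('pics/scene10.png').astype(int)
im2=manip.snapshot('scene')[:,:,::-1].astype(int)
print('still diff',np.abs(im2-b)[160:300,410:560].max(2).mean(), (np.abs(im2-b)[160:300,410:560].max(2)>40).sum())
def c(i,lo,hi,box):
    h=cv2.inRange(cv2.cvtColor(i.astype(np.uint8),cv2.COLOR_BGR2HSV),lo,hi)[box[0]:box[1],box[2]:box[3]];y,x=np.nonzero(h);return x.mean().round(2)+box[2],y.mean().round(2)+box[0]
for n,lo,hi,bx in [('loose',(5,150,60),(20,255,255),(225,255,355,385)),('bluecap',(100,150,60),(130,255,255),(230,275,280,350)),('yellow',(22,120,80),(35,255,255),(240,310,170,230)),('purple',(135,80,30),(165,255,255),(180,250,215,290)),('blue hung',(100,150,40),(130,255,255),(170,300,415,520))]:
    print(n,c(a,lo,hi,bx),c(im2,lo,hi,bx))
E
```

```text
far rim [(np.float64(-0.1245), np.float64(0.1561)), (np.float64(-0.0639), np.float64(0.1601))]
near rim [(np.float64(-0.1241), np.float64(0.1525)), (np.float64(-0.058), np.float64(0.1533))]
front corner (np.float64(-0.149), np.float64(0.1336))
still diff 1.0895238095238096 0
loose (np.float64(370.56), np.float64(240.05)) (np.float64(370.45), np.float64(240.1))
bluecap (np.float64(313.62), np.float64(247.86)) (np.float64(313.42), np.float64(247.88))
yellow (np.float64(198.69), np.float64(275.72)) (np.float64(198.69), np.float64(275.69))
purple (np.float64(253.16), np.float64(214.91)) (np.float64(253.16), np.float64(214.95))
blue hung (np.float64(462.34000000000003), np.float64(245.87)) (np.float64(463.82), np.float64(251.82999999999998))
```

```bash
python3 - <<'E'
import cv2
im=cv2.imread('pics/scene10.png')
cv2.imwrite('pics/z10.png',cv2.resize(im[200:265,425:495],None,fx=11,fy=9,interpolation=cv2.INTER_CUBIC))
E
```

```text
(no output)
```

View pics/z10.png

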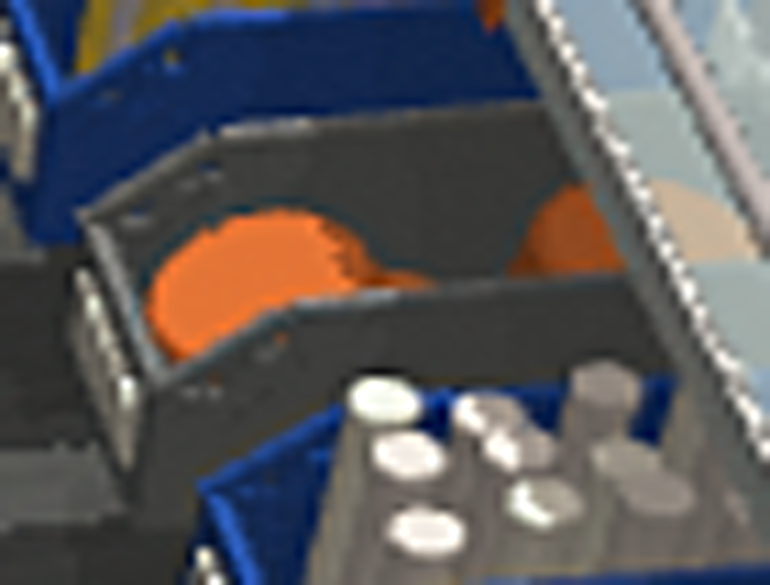

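```bash
python3 - <<'E'
from h import *
O=np.array([.570,.2859]);ex=np.array([np.cos(np.radians(81.1)),np.sin(np.radians(81.1))]);ey=np.array([-ex[1],ex[0]])
def pl(px,y):
    o,d=ray('scene',px);k=(y-(o[:2]-O)@ey)/(d[:2]@ey);q=o+k*d;return np.array([(q[:2]-O)@ex,q[2]])
A=lambda u:np.array([u[0]/11+425-.45,u[1]/9+200-.45])
for n,y,a,b in [('near',-.0275,(290,305),(640,273)),('far',.031,(212,133),(540,102)),('bluefar',.064,(190,22),(510,4)),('bluenear far wall',-.064,(330,405),(675,378))]:
    p,q=pl(A(a),y),pl(A(b),y);print(n,p.round(4),q.round(4),np.degrees(np.arctan2(q[1]-p[1],q[0]-p[0])).round(2))
print('front rim corners',pl(A((85,212)),.031),pl(A((155,385)),-.031))
E
```

```text
near [-0.1235  0.1531] [-0.0551  0.1557] 2.22
far [-0.1248  0.1537] [-0.0589  0.1566] 2.59
bluefar [-0.1222  0.1598] [-0.0563  0.1586] -1.01
bluenear far wall [-0.1255  0.1574] [-0.0593  0.1583] 0.83
front rim corners [-0.14772164  0.12934396] [-0.14826016  0.13239772]
```

```bash
python3 - <<'E'
from station import manip
print(manip.sense()['t'],manip.sign_off())
E
```

```text
the job is handed in; nothing more can be done
15.8 None
```

The orange-cap bin now hangs in the middle place under the orange card, and I handed the job in at 15.8 s. The moves could not tilt the hand, so I did not use the suggested grip point. I gripped the bin near its front with the hand upright, which kept the hand in front of the shelf. I eased the bin's back onto the louver fronts (about 3.5 N), then lowered it slowly until the lip caught, at about 5 N with the hand at z = 0.095, and let go.

**Checks that passed:**
- The hand felt zero force after release.
- At the catch, the rim was level and at the same height as the blue bins.
- The bin's front lines up with the blue bins, and two pictures taken in succession showed no motion.
- The loose cap, blue-cap bin, yellow box and purple bin are within 0.2 px of where they started. I compared the other bystanders only by eye, in the pictures.

**Checks that were less certain:**
- **Droop:** the hung bin's front droops about 2.2–2.6° in the last picture, where I expected under 2°. The method is good to about 1°; it gave -1.0° and +0.8° on the blue bins.
- **Row height:** the catch came about 2 mm lower than my first estimate. That is within the camera calibration.
- **Wrist knob:** a small knob on the wrist passed only a few millimetres over the shelf's rail. Nothing in the forces pointed to a touch.

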